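Switch off the charging bank in one sweep and tag it out

ROBOT

A 7-joint arm with a two-finger parallel gripper is mounted at the origin on the work surface. World frame = base frame: x ahead of the robot, y to its left, z up, the work surface at z = 0. Lengths are in m, angles in rad, forces in N, time in s.
With the tool pointing down it reaches from about 0.425 to 0.95 m from the base axis. Payload 16.7 kg.
Tool frame: the origin (TCP) lies at the very end of the fingers, on their centre line; the grasp point (between the pads) lies 19 mm behind it; z points along the fingers, y is the direction in which the jaws open and shut (so a half turn about z gives the same grasp; the last joint's range is limited). The gripper opens to 94 mm and grips with 3 to 60 N. Pads are 16 mm wide; open, the fingers measure 119 mm over their backs; the gripper's body (75 mm by 177 mm) begins 78 mm behind the grasp point.
Start: joints at [-1.381, 0.426, 0.074, 1.606, -0.034, 1.111, -0.067], TCP at [0.224, 0.637, 0.205] pointing down, gripper open.
Joint ranges: [-2.85, 2.85], [-0.5, 2.14], [-1.23, 1.37], [0.21, 2.46], [-1.02, 4.16], [0.16, 2.05], [-2.73, 2.73]. Speed limits (rad/s): [1.89, 1.89, 2.39, 2.39, 3.01, 3.01, 3.01].

INTERFACE

Orientations are given as a unit quaternion [x, y, z, w].
In Python, from cell import ctrl gives the robot as it stands. The module is installed in compiled form; this text tells all that it offers.
- The arm moves only by the tool arm_command, never from a script. Its argument "deltas" is a list of rows, each an object with "travel": the shift along the world's x, y, z scaled (see below), a list of three; "turn": the turn about the world's z scaled (see below); "hand": the opening, from -1 (shut) to 1 (fully open), so that 0 is half open. A call has 1 to 10 rows; each row shifts and turns the commanded pose from where the row before left it; what a row does not reach is not made up. The controller multiplies each number of a shift by 0.2 m and each number of a turn by 30 degrees. A row lasts 1/10 s, in which the tool goes at most 50 mm and 8.59 degrees, less where a joint would pass 70% of its speed; a pose out of reach is approached as far as the arm can. A call with a number of a shift or a turn outside -1 to 1 is refused whole. A call with a gripper value outside its range is refused whole. The fingers move at their own pace and stop on an object; "grip_force" is the grip in N (left out, the last holds). Time passes only in rows, so rows that do not move let the fingers close. It gives the time, the measured TCP pose, the force and the opening at its end, in the units of the state.
- ctrl.get_state(): the state, without advancing time (a new reading comes with each control period).
- ctrl.capture(name): name is "scene" or "top"; returns a dict with "frame" (384x512x3 uint8, red, green, blue), "depth" (384x512 float32, m along the optical axis (not along the pixel's ray), 0 where there is no reading), "camera_matrix" (3x3 intrinsics, pixels), "R" (3x3) and "t" (3): a world point X has camera coordinates R X + t. Camera axes: x right, y down, z forward; pixel columns grow to the right and rows downward; lengths in m; the calibration is good to about 2 mm. A picture is of the moment at which its call begins.
- ctrl.close_job(): hands the job in, once; it reports no verdict.
Trained networks look in a picture, given as the dict that the camera call returned (one of the last four; its "shot" number tells which), for a name from the list of things; names that differ only in an ending like _2 or _b are one class to them, and where a whole thing is asked for, a point or a joint stands for the part that bears it (a point fixed in the world has none). Each returns a list of dicts, best first, with "p" (0 to 1); they miss things now and then, are a little off and sometimes report something else, mostly with a low value. They report only what shows in the picture. A call takes as long as a camera call. They do not tell look-alikes from the thing itself.
- ctrl.recognise(picture, label): "position" ([x, y, z] in m, in the coordinates of the camera as it stood for that picture, good to about 4 mm: the middle of the surface that is visible of it).
- ctrl.place_of(picture, label): "position" ([x, y, z] in m, in the coordinates of the camera as it stood for that picture, good to about 4 mm: a listed point, or the origin of a listed thing).
The state is a dict: "t": time; "joint_pos": joint angles; "qvel": joint speeds; "effort": joint torques, N m; "ee_pos": TCP position; "orientation": TCP orientation; "force": force on the tool from outside, world axes, zero at the start; "ft_torque": the same for the moment, N m; "opening": opening from 0.0 (shut) to 1.0 (fully open).
Only numpy, scipy, OpenCV 4.12 (cv2) and the standard library are available. Lean on these libraries where they do the work, as an engineer would, in place of code of your own. Each camera call takes 0.05 s, during which the arm holds its last target.

TASK

Shut down the battery charging bank and tag it out. First reach in under the clear guard without knocking it and, with a finger, gently sweep all five red switch levers fully off in one drag along the row (from the bank's +y end to its -y end), not taking the finger away from the row before all are off. Then draw the bottom orange lockout plate out of the magazine and leave it lying flat inside the yellow outline in front of the switches, lengthways, with the other plates still in the magazine and the flange, can and bin left alone.

Things in the scene. Friction and masses are not known exactly. Their poses are not given: they have to be found in the camera images.
- bank: Charging bank: dark steel base 116 x 290 mm, 12 mm thick, grey cheeks 28 mm high round a white switch strip with five red levers, and a grey tag rest in front. Origin on the bench top, straight under the middle of the lever row; the row runs along the bank's y axis and the robot is on its -x side. Levers at y = 70, 32, -6, -44, -82 mm. Bolted down.
- landing (a point): Point 45 mm above the bench over the bare +y end of the row (bank x = 0, y = 106 mm). The strip under it is 36 mm wide (x +/-18), from y = -131 to 131 mm, flat on top, bare beyond y = 82 mm: a place to set a finger down. The strip is set higher or lower each time: its top lies up to 14 mm above or below this point; that is NOT measured, so find it by touch or sight.
- guard: Clear guard, same origin and axes as the bank. Roof 4 mm thick, underside 135 mm above the bench, from x = -20 mm (over the row and 20 mm towards the robot) to x = 58 mm, 290 mm long; two posts at x = 45 to 55 mm at its ends. Open all round: reach the row with shut fingers, the tool leaning back to the robot 30 to 50 degrees. Do not knock it.
- rest (a point): Middle of the top of the tag rest, 20 mm above the bench, 115 mm in front of the lever row; same axes as the bank. The yellow outline on it is 124 mm long (x) by 70 mm wide (y) outside, 116 x 62 mm inside.
- magazine: Gravity magazine with four orange plates, one on the other. Origin on the bench under the middle of the stack; plates come out to its -x. Blue foot 62 mm wide, x -45 to 51 mm, top 30 mm above the bench; side walls at y = +/-25 to 29 mm, 85 mm high; clear front wall at x = -51 to -47 mm over an outlet slot 30 to 44 mm above the bench. Bolted down.
- plate1_mid (a point): Centre of the bottom plate, orange, 90 (x) x 46 (y) x 10 mm, 35 to 70 g, axes parallel to the magazine's. Its underside is 30 mm above the bench; it sticks out of the outlet to 79 mm from the magazine's middle, so 28 mm of it is free, with nothing under or beside it. Grip it there across its 46 mm, from above, and draw it straight out; clear after 60 mm.
- plate2_mid (a point): Centre of orange plate 2 from the bottom, the same size. Sinks 10 mm when the bottom one is drawn out; must stay in the magazine.
- plate3_mid (a point): Centre of orange plate 3 from the bottom, the same size. Sinks 10 mm when the bottom one is drawn out; must stay in the magazine.
- plate4_mid (a point): Centre of orange plate 4 from the bottom, the same size. Sinks 10 mm when the bottom one is drawn out; must stay in the magazine.
- sw1 (a joint): Switch lever 1, at y = 70 mm on the bank: red, 16 mm wide (x). Angle in rad: 0 = on, grows as it is pushed to the bank's -y, 1.22 = off stop; off from 0.95. Starts at 0 to 0.15. Like the others it is hinged along x, 5 mm under the strip's top, and leans 0.175 rad to +y when on; 31 mm from hinge to the centre of its 4 mm radius tip.
- sw2 (a joint): Switch lever 2, at y = 32 mm on the bank: red, 16 mm wide (x). Angle in rad: 0 = on, grows as it is pushed to the bank's -y, 1.22 = off stop; off from 0.95. Starts at 0 to 0.15. The top of a lever stands 34 mm over the strip when upright, 21 mm when just off, 14.5 mm at the off stop. Friction-stiff (1 to 2 N at the tip), no spring: it stays where it is left.
- sw3 (a joint): Switch lever 3, at y = -6 mm on the bank: red, 16 mm wide (x). Angle in rad: 0 = on, grows as it is pushed to the bank's -y, 1.22 = off stop; off from 0.95. Starts at 0 to 0.15. A finger moved from +y to -y with its lowest edge about 17 mm above the strip's top lays each lever off and passes over it; below 14 mm it forces them against their stops, above 21 mm it leaves levers half way.
- sw4 (a joint): Switch lever 4, at y = -44 mm on the bank: red, 16 mm wide (x). Angle in rad: 0 = on, grows as it is pushed to the bank's -y, 1.22 = off stop; off from 0.95. Starts at 0 to 0.15. 
- sw5 (a joint): Switch lever 5, at y = -82 mm on the bank: red, 16 mm wide (x). Angle in rad: 0 = on, grows as it is pushed to the bank's -y, 1.22 = off stop; off from 0.95. Starts at 0 to 0.15. 
- flange: Bystander: steel hub flange, 80 mm across, 45 mm high; origin at the middle of its underside. Leave alone.
- can: Bystander: blue can, 66 mm across, 140 mm high; origin at the middle of its underside. Leave alone.
- bin: Bystander: blue open parts bin, 80 x 110 x 50 mm; origin at the middle of its underside. Leave alone.
Mind the look-alikes: they are no part of the job. Leave any grey or turquoise look-alike of the part that bears plate1_mid alone.

How it is judged:
On the way, in this order (a step that is already met when the one before it is completed fails the run):
1. all five switch levers are off (value of joint each of sw1, sw2, sw3, sw4, sw5 above 0.95 rad), for 0.2 s.
2. with the switches off, the bottom plate is drawn clear of the magazine (all of step 1 and x of plate1_mid in the frame of magazine below -0.095 m), for 0.1 s.
3. the plate lies inside the outline on the tag rest (x of plate1_mid in the frame of rest between -0.022 and 0.022 m and y of plate1_mid in the frame of rest between -0.013 and 0.013 m and z of plate1_mid in the frame of rest between 0 and 0.01 m and angle between the x axis of plate1_mid and the x axis of rest, either way round below 0.3 rad and angle between plate1_mid's own z axis and vertical below 0.1 rad), for 0.2 s.
At the end, for the whole second after the job is handed in: All five levers at 0.95 rad or more; the bottom plate lies flat (within 0.1 rad) on the tag rest, its centre within 22 mm along and 13 mm across the middle of the outline and lengthways within 0.3 rad; the other three plates are in the magazine (within 15 mm of its middle) (all of step 1 and all of step 3 and horizontal distance between each of plate2_mid, plate3_mid, plate4_mid and magazine below 0.015 m); the robot touches nothing.
It fails at once if the finger is taken away from the row (up over the guard or more than 80 mm out in front) while only some of the levers are off (value of joint any of sw1, sw2, sw3, sw4, sw5 above 0.6 rad and value of joint any of sw1, sw2, sw3, sw4, sw5 below 0.93 rad and (z of the grasp point in the frame of bank above 0.14 m or x of the grasp point in the frame of bank below -0.08 m)).
It fails at once if the guard is knocked (more than 10 N) (contact force between any of the arm, the fingers and guard above 10 N).
It fails at once if the strip or levers are forced: a finger presses on something with more than 40 N before all the levers are off (value of joint any of sw1, sw2, sw3, sw4, sw5 below 0.93 rad and contact force between the fingers and anything else above 40 N).
It fails at once if a bystander is moved by more than 25 mm (distance of any of flange, can, bin from where it was at the start of the episode above 0.025 m).
It also fails if it takes over 72 s, if anything falls off the work surface, if the arm or the gripper's body presses on something with over 40 N, if the wrist force passes 120 N, or if a joint passes its speed limit or range.

## Working session

There is one attempt and no reset: what is moved stays moved. The work goes in short steps, Python scripts to look and compute and a tool call to move; the robot and the scene stay as the last step left them, time stands still between calls to the robot, and variables do not carry over. Pictures are saved under pics/ and viewed, and the job is handed in when it is done.

Besides the shell and the picture viewer there is one more tool, called after "Call:" by a JSON object that holds its "api" and its "payload", one argument or row to a line. arm_command: Moves the arm, as the interface text tells. Shifts and turns lie within -1 to 1; 1 stands for 0.2 m of shift or 30 degrees of turn. Its arguments: {"type":"object","properties":{"deltas":{"type":"array"},"grip_force":{"type":"number"}},"required":["deltas"]}

```bash
ls; mkdir -p pics; cat > h.py <<'E'
import numpy as np,cv2
from cell import ctrl
def w(p,c): return c["R"].T@(np.array(p)-c["t"])
E
python3 - <<'E'
from h import *
s=ctrl.get_state(); print({k:np.round(v,3) for k,v in s.items()})
names="bank landing guard rest magazine plate1_mid plate2_mid plate3_mid plate4_mid sw1 sw2 sw3 sw4 sw5 flange can bin".split()
for n in("scene","top"):
    c=ctrl.capture(n); cv2.imwrite(f"pics/{n}0.png",c["frame"][:,:,::-1]); np.savez(f"{n}0.npz",**{k:v for k,v in c.items()})
    print(n,c["camera_matrix"].round(1).tolist(),c["R"].round(3).tolist(),c["t"].round(3))
    if n=="top" or 1:
      for l in names:
        r=ctrl.place_of(c,l); print(l,[(round(d["p"],2),w(d["position"],c).round(3).tolist()) for d in r[:3]])
print(ctrl.get_state()["t"])
E
```

```text
pics
{'t': np.float64(0.0), 'joint_pos': array([-1.381,  0.427,  0.074,  1.607, -0.034,  1.111, -0.067]), 'qvel': array([-0.001,  0.   , -0.001,  0.001, -0.002, -0.   , -0.   ]), 'effort': array([ 2.0000e-03, -9.3581e+01,  3.6680e+00, -4.5419e+01, -4.9000e-02,
        2.0000e-02,  0.0000e+00]), 'ee_pos': array([0.224, 0.636, 0.205]), 'orientation': array([ 0.169,  0.986, -0.001, -0.   ]), 'force': array([ 0.092,  0.295, -0.813]), 'ft_torque': array([ 0.003,  0.032, -0.01 ]), 'opening': np.float64(0.999)}
scene [[433.6, 0.0, 252.9], [0.0, 433.6, 194.1], [0.0, 0.0, 1.0]] [[0.13, 0.992, -0.004], [0.749, -0.101, -0.655], [-0.65, 0.082, -0.756]] [-0.015 -0.449  1.499]
bank [(0.7, [0.587, 0.139, 0.004])]
landing [(0.84, [0.575, 0.247, 0.045])]
guard []
rest [(0.6, [0.477, 0.129, 0.017])]
magazine [(0.82, [0.626, -0.231, -0.001])]
plate1_mid [(0.94, [0.662, -0.363, 0.002]), (0.68, [0.504, -0.364, 0.007]), (0.66, [0.568, -0.097, 0.007])]
plate2_mid []
plate3_mid []
plate4_mid [(0.57, [0.625, -0.232, 0.066])]Traceback (most recent call last):
  File "<stdin>", line 9, in <module>
ValueError: it knows: bank, bin, can, flange, guard, landing, magazine, plate1_mid, plate2_mid, plate3_mid, plate4_mid, rest
```

```bash
python3 - <<'E'
from h import *
names="bank landing guard rest magazine plate1_mid plate2_mid flange can bin".split()
for n in("scene","top"):
    c=ctrl.capture(n); cv2.imwrite(f"pics/{n}0.png",c["frame"][:,:,::-1]); np.savez(f"{n}0.npz",**{k:v for k,v in c.items()})
    if n=="top":
      print(n,c["camera_matrix"].round(1).tolist(),c["R"].round(3).tolist(),c["t"].round(3))
      for l in names:
        r=ctrl.place_of(c,l); print(l,[(round(d["p"],2),w(d["position"],c).round(3).tolist()) for d in r[:3]])
print(ctrl.get_state()["t"])
E
```

```text
top [[363.4, 0.0, 257.6], [0.0, 363.4, 191.9], [0.0, 0.0, 1.0]] [[-0.008, -1.0, -0.023], [-0.994, 0.011, -0.105], [0.105, 0.022, -0.994]] [-0.043  0.661  0.786]
bank [(0.75, [0.583, 0.142, -0.0])]
landing [(0.84, [0.571, 0.248, 0.046])]
guard [(0.72, [0.58, 0.145, 0.002])]
rest [(0.74, [0.472, 0.129, 0.022]), (0.54, [0.621, -0.232, 0.067])]
magazine [(0.73, [0.621, -0.228, 0.001])]
plate1_mid [(0.92, [0.562, -0.1, 0.005]), (0.89, [0.508, -0.364, 0.003]), (0.88, [0.663, -0.359, 0.005])]
plate2_mid []
flange [(0.85, [0.786, 0.012, 0.002])]
can [(0.84, [0.782, 0.143, -0.003])]
bin [(0.61, [0.772, -0.19, 0.0])]
1.1
```

View pics/scene0.png

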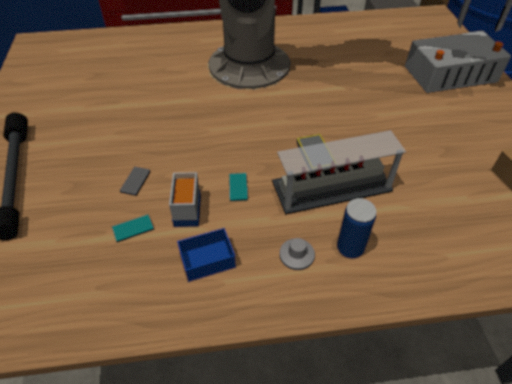

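View pics/top0.png

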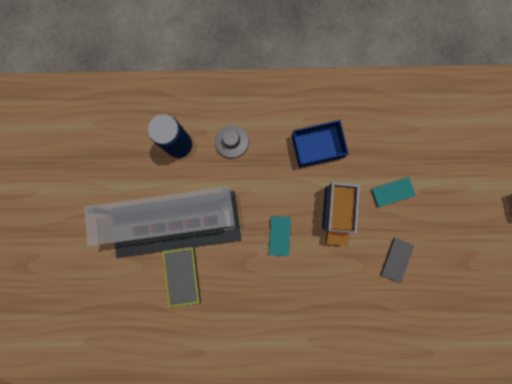

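Every row can only shift the tool or turn it about the vertical, but the guard requires a lean. I'll test in free space how the controller behaves at the edge of its reach, since a lean may be available there.

Call:
{"api": "arm_command", "payload": {
  "deltas": [
    {"travel":[0.1,-0.05,0.25],"turn":0,"hand":-1},
    {"travel":[0.1,-0.05,0.25],"turn":0,"hand":-1},
    {"travel":[0.1,-0.05,0.25],"turn":0,"hand":-1},
    {"travel":[0.1,-0.05,0.25],"turn":0,"hand":-1}
  ]
}}

```text
t: 1.5
ee_pos: [0.298, 0.5993, 0.3901]
orientation: [0.169, 0.986, 0.0, 0.0]
force: [0.7, 1.1, 0.4]
opening: 0.697
```

```bash
cat >> h.py <<'E'
from scipy.spatial.transform import Rotation as Ro
def st():
    s=ctrl.get_state(); R=Ro.from_quat(s["orientation"]).as_matrix()
    print("t",round(s["t"],2),"p",s["ee_pos"].round(4),"zax",R[:,2].round(3),"yax",R[:,1].round(3),"F",s["force"].round(1),"op",round(s["opening"],3),"q",s["joint_pos"].round(3))
E
python3 -c "
from h import *
st()"
```

```text
t 1.5 p [0.298  0.5993 0.3901] zax [ 0.  0. -1.] yax [0.332 0.943 0.   ] F [0.7 1.1 0.4] op 0.697 q [-1.292  0.322  0.119  1.365 -0.038  1.457  0.058]
```

Call:
{"api": "arm_command", "payload": {
  "deltas": [
    {"travel":[0.1,0.1,0.2],"turn":0,"hand":-1},
    {"travel":[0.1,0.1,0.2],"turn":0,"hand":-1},
    {"travel":[0.1,0.1,0.2],"turn":0,"hand":-1},
    {"travel":[0.1,0.1,0.2],"turn":0,"hand":-1},
    {"travel":[0.1,0.1,0.2],"turn":0,"hand":-1},
    {"travel":[0.1,0.1,0.2],"turn":0,"hand":-1}
  ]
}}

```text
t: 2.1
ee_pos: [0.395, 0.6946, 0.5763]
orientation: [0.172, 0.985, 0.009, -0.001]
force: [4.3, -1.2, -0.4]
opening: 0.185
```

```bash
python3 -c "
from h import *
st()"
```

```text
t 2.1 p [0.395  0.6946 0.5763] zax [ 0.001  0.018 -1.   ] yax [0.338 0.941 0.017] F [ 4.3 -1.2 -0.4] op 0.185 q [-1.211  0.704  0.34   0.404 -0.254  2.034  0.16 ]
```

Call:
{"api": "arm_command", "payload": {
  "deltas": [
    {"travel":[0.1,0.15,0.2],"turn":0,"hand":-1},
    {"travel":[0.1,0.15,0.2],"turn":0,"hand":-1},
    {"travel":[0.1,0.15,0.2],"turn":0,"hand":-1},
    {"travel":[0.1,0.15,0.2],"turn":0,"hand":-1}
  ]
}}

```text
t: 2.5
ee_pos: [0.4156, 0.7219, 0.6073]
orientation: [0.171, 0.983, 0.054, 0.031]
force: [2.2, -1.6, 0.8]
opening: 0.006
```

```bash
python3 -c "
from h import *
st()"
```

```text
t 2.5 p [0.4156 0.7219 0.6073] zax [ 0.079  0.096 -0.992] yax [0.333 0.936 0.117] F [ 2.2 -1.6  0.8] op 0.006 q [-1.187  0.769  0.385  0.215 -0.293  2.048  0.152]
```

Call:
{"api": "arm_command", "payload": {
  "deltas": [
    {"travel":[-0.1,-0.15,-0.1],"turn":0,"hand":-1},
    {"travel":[-0.1,-0.15,-0.1],"turn":0,"hand":-1},
    {"travel":[-0.1,-0.15,-0.1],"turn":0,"hand":-1}
  ]
}}

```text
t: 2.8
ee_pos: [0.3752, 0.6828, 0.5767]
orientation: [0.165, 0.984, 0.055, 0.024]
force: [0.7, 1.2, 1.1]
opening: 0.004
```

```bash
python3 -c "
from h import *
st()"
```

```text
t 2.8 p [0.3752 0.6828 0.5767] zax [ 0.066  0.1   -0.993] yax [0.323 0.939 0.116] F [0.7 1.2 1.1] op 0.004 q [-1.327  0.522  0.384  0.727 -0.191  1.799  0.182]
```

The lean gained at the reach limit persists when I move away. It currently points along the jaw axis, so I'll turn the hand so that pushing again removes it. Then I'll build a lean of about 40° about the jaw axis.

Call:
{"api": "arm_command", "payload": {
  "deltas": [
    {"travel":[0,-0.05,0],"turn":-0.28,"hand":-1},
    {"travel":[0,-0.05,0],"turn":-0.28,"hand":-1},
    {"travel":[0,-0.05,0],"turn":-0.28,"hand":-1},
    {"travel":[0,-0.05,0],"turn":-0.28,"hand":-1},
    {"travel":[0,0,0],"turn":-0.28,"hand":-1},
    {"travel":[0,0,0],"turn":-0.28,"hand":-1},
    {"travel":[0,0,0],"turn":-0.28,"hand":-1},
    {"travel":[0,0,0],"turn":-0.28,"hand":-1},
    {"travel":[0,0,0],"turn":-0.28,"hand":-1},
    {"travel":[0,0,0],"turn":-0.28,"hand":-1}
  ]
}}

```text
t: 3.8
ee_pos: [0.3751, 0.6432, 0.578]
orientation: [0.783, 0.619, 0.024, 0.055]
force: [0.5, -0.5, 0.4]
opening: 0.001
```

Call:
{"api": "arm_command", "payload": {
  "deltas": [
    {"travel":[0,0,0],"turn":-0.28,"hand":-1},
    {"travel":[0,0,0],"turn":-0.28,"hand":-1},
    {"travel":[0,0,0],"turn":-0.28,"hand":-1},
    {"travel":[0,0,0],"turn":-0.28,"hand":-1},
    {"travel":[0,0,0],"turn":-0.28,"hand":-1},
    {"travel":[0,0,0],"turn":-0.28,"hand":-1},
    {"travel":[0,0,0],"turn":-0.28,"hand":-1}
  ]
}}

```text
t: 4.5
ee_pos: [0.3736, 0.6381, 0.5692]
orientation: [0.983, 0.175, -0.001, 0.056]
force: [0.3, -0.3, -0.8]
opening: 0.004
```

```bash
python3 -c "
from h import *
st()"
```

```text
t 4.5 p [0.3736 0.6381 0.5692] zax [ 0.018 -0.111 -0.994] yax [ 0.343 -0.933  0.11 ] F [ 0.3 -0.3 -0.8] op 0.004 q [-1.307  0.62   0.437  0.592 -0.19   2.048 -2.234]
```

Call:
{"api": "arm_command", "payload": {
  "deltas": [
    {"travel":[0,0,-0.1],"turn":-0.28,"hand":-1},
    {"travel":[0,0,-0.1],"turn":-0.28,"hand":-1},
    {"travel":[0,0,0],"turn":-0.28,"hand":-1},
    {"travel":[0.1,0.17,0.15],"turn":0,"hand":-1},
    {"travel":[0.1,0.17,0.15],"turn":0,"hand":-1}
  ]
}}

```text
t: 5.0
ee_pos: [0.3996, 0.6829, 0.5427]
orientation: [0.998, -0.048, -0.022, 0.022]
force: [1.8, 0.6, -0.9]
opening: 0.004
```

```bash
python3 -c "
from h import *
st()"
```

```text
t 5.0 p [0.3996 0.6829 0.5427] zax [-0.045 -0.041 -0.998] yax [-0.095 -0.994  0.045] F [ 1.8  0.6 -0.9] op 0.004 q [-1.244  0.73   0.518  0.47  -0.386  2.044 -2.671]
```

Call:
{"api": "arm_command", "payload": {
  "deltas": [
    {"travel":[0.1,0.17,0.1],"turn":0,"hand":-1}
  ]
}}

```text
t: 5.1
ee_pos: [0.4369, 0.711, 0.5415]
orientation: [0.998, -0.06, 0.006, -0.001]
force: [-1.4, 2.1, 1.3]
opening: 0.004
```

```bash
python3 -c "
from h import *
st()"
```

```text
t 5.1 p [0.4369 0.711  0.5415] zax [ 0.012  0.    -1.   ] yax [-0.119 -0.993 -0.002] F [-1.4  2.1  1.3] op 0.004 q [-1.178  0.81   0.472  0.306 -0.369  2.046 -2.708]
```

Call:
{"api": "arm_command", "payload": {
  "deltas": [
    {"travel":[0.06,-0.23,0],"turn":0.08,"hand":-1},
    {"travel":[0.06,-0.23,0],"turn":0.08,"hand":-1},
    {"travel":[0.06,-0.23,0],"turn":0.08,"hand":-1},
    {"travel":[0.06,-0.23,0],"turn":0,"hand":-1},
    {"travel":[0.06,-0.23,0],"turn":0,"hand":-1},
    {"travel":[0.06,-0.23,0],"turn":0,"hand":-1},
    {"travel":[0.06,-0.23,0],"turn":0,"hand":-1},
    {"travel":[0.06,-0.23,0],"turn":0,"hand":-1},
    {"travel":[0.06,-0.23,0],"turn":0,"hand":-1},
    {"travel":[0.06,-0.23,0],"turn":0,"hand":-1}
  ]
}}

```text
t: 6.1
ee_pos: [0.5487, 0.2714, 0.5399]
orientation: [1.0, -0.001, 0.002, -0.001]
force: [0.9, -0.6, 0.5]
opening: 0.001
```

Call:
{"api": "arm_command", "payload": {
  "deltas": [
    {"travel":[0.1,-0.2,0],"turn":0,"hand":-1},
    {"travel":[0.1,-0.2,0],"turn":0,"hand":-1},
    {"travel":[0.1,-0.2,0],"turn":0,"hand":-1},
    {"travel":[0.1,-0.2,0],"turn":0,"hand":-1},
    {"travel":[0.1,-0.2,0],"turn":0,"hand":-1},
    {"travel":[0.1,-0.2,0],"turn":0,"hand":-1}
  ]
}}

```text
t: 6.7
ee_pos: [0.6692, 0.0318, 0.5399]
orientation: [1.0, -0.0, 0.002, -0.001]
force: [0.2, 1.2, 0.3]
opening: 0.005
```

```bash
python3 -c "
from h import *
st()"
```

```text
t 6.7 p [0.6692 0.0318 0.5399] zax [ 0.004  0.001 -1.   ] yax [-0.001 -1.    -0.001] F [0.2 1.2 0.3] op 0.005 q [-0.558  0.375  0.676  1.07  -0.237  1.765 -1.536]
```

Call:
{"api": "arm_command", "payload": {
  "deltas": [
    {"travel":[0.15,-0.02,0.2],"turn":0,"hand":-1},
    {"travel":[0.15,-0.02,0.2],"turn":0,"hand":-1},
    {"travel":[0.15,-0.02,0.2],"turn":0,"hand":-1},
    {"travel":[0.15,0,0.2],"turn":0,"hand":-1},
    {"travel":[0.15,0,0.2],"turn":0,"hand":-1},
    {"travel":[0.15,0,0.2],"turn":0,"hand":-1},
    {"travel":[0.15,0,0.2],"turn":0,"hand":-1}
  ]
}}

```text
t: 7.4
ee_pos: [0.7791, 0.0262, 0.6687]
orientation: [0.997, 0.0, 0.078, -0.001]
force: [-0.4, -0.4, 0.2]
opening: 0.002
```

```bash
python3 -c "
from h import *
st()"
```

```text
t 7.4 p [0.7791 0.0262 0.6687] zax [ 0.156  0.002 -0.988] yax [ 0.001 -1.    -0.001] F [-0.4 -0.4  0.2] op 0.002 q [-0.214  0.642  0.451  0.319 -0.324  2.048 -1.61 ]
```

Clean 9° lean about the jaw axis. I'll keep pushing.

Call:
{"api": "arm_command", "payload": {
  "deltas": [
    {"travel":[0.1,0,0.25],"turn":0,"hand":-1},
    {"travel":[0.1,0,0.25],"turn":0,"hand":-1},
    {"travel":[0.1,0,0.25],"turn":0,"hand":-1},
    {"travel":[0.1,0,0.25],"turn":0,"hand":-1},
    {"travel":[0.1,0,0.25],"turn":0,"hand":-1},
    {"travel":[0.1,0,0.25],"turn":0,"hand":-1}
  ]
}}

```text
t: 8.0
ee_pos: [0.7679, 0.0218, 0.7578]
orientation: [0.986, -0.0, 0.164, -0.004]
force: [0.2, -0.3, 0.2]
opening: 0.003
```

```bash
python3 -c "
from h import *
st()"
```

```text
t 8.0 p [0.7679 0.0218 0.7578] zax [ 0.324  0.008 -0.946] yax [ 0.001 -1.    -0.009] F [ 0.2 -0.3  0.2] op 0.003 q [-0.241  0.641  1.062  0.213 -0.875  2.048 -1.555]
```

Call:
{"api": "arm_command", "payload": {
  "deltas": [
    {"travel":[0,0,0.25],"turn":0,"hand":-1},
    {"travel":[0,0,0.25],"turn":0,"hand":-1},
    {"travel":[0,0,0.25],"turn":0,"hand":-1},
    {"travel":[0,0,0.25],"turn":0,"hand":-1},
    {"travel":[0,0,0.25],"turn":0,"hand":-1},
    {"travel":[0,0,0.25],"turn":0,"hand":-1}
  ]
}}

```text
t: 8.6
ee_pos: [0.6666, 0.0189, 0.8877]
orientation: [0.968, -0.0, 0.249, -0.007]
force: [0.1, 0.7, 0.0]
opening: -0.001
```

```bash
python3 -c "
from h import *
st()"
```

```text
t 8.6 p [0.6666 0.0189 0.8877] zax [ 0.483  0.013 -0.876] yax [ 0.003 -1.    -0.013] F [0.1 0.7 0. ] op -0.001 q [-0.305  0.442  0.95   0.212 -0.695  2.048 -1.577]
```

Call:
{"api": "arm_command", "payload": {
  "deltas": [
    {"travel":[-0.05,0,0.25],"turn":0,"hand":-1},
    {"travel":[-0.05,0,0.25],"turn":0,"hand":-1},
    {"travel":[-0.05,0,0.25],"turn":0,"hand":-1},
    {"travel":[-0.05,0,0.25],"turn":0,"hand":-1},
    {"travel":[-0.05,0,0.25],"turn":0,"hand":-1}
  ]
}}

```text
t: 9.1
ee_pos: [0.5652, 0.0169, 0.9817]
orientation: [0.947, -0.0, 0.321, -0.009]
force: [-0.1, 0.9, 0.1]
opening: 0.006
```

```bash
python3 -c "
from h import *
st()"
```

```text
t 9.1 p [0.5652 0.0169 0.9817] zax [ 0.608  0.017 -0.794] yax [ 0.005 -1.    -0.017] F [-0.1  0.9  0.1] op 0.006 q [-0.424  0.273  0.876  0.212 -0.505  2.048 -1.602]
```

```bash
python3 - <<'E'
from h import *
acc={}
for k in range(4):
  for n in("scene","top"):
    c=ctrl.capture(n)
    if k==0: cv2.imwrite(f"pics/{n}1.png",c["frame"][:,:,::-1]); np.savez(f"{n}1.npz",**c)
    for l in "bank landing guard rest magazine plate4_mid".split():
      for d in ctrl.place_of(c,l)[:1]:
        acc.setdefault((l,n),[]).append(w(d["position"],c))
for k,v in acc.items(): print(k,len(v),np.mean(v,0).round(4),np.std(v,0).round(4))
print(ctrl.get_state()["t"])
for n in("scene","top"):
  c=np.load(f"{n}1.npz"); im=c["frame"][:,:,::-1]
  if n=="scene": cr=cv2.resize(im[120:220,265:415],None,fx=5,fy=5,interpolation=cv2.INTER_CUBIC)
  else: cr=cv2.resize(im[175:315,75:245],None,fx=4.2,fy=4.2,interpolation=cv2.INTER_CUBIC)
  cv2.imwrite(f"pics/{n}1c.png",cr)
E
```

```text
('bank', 'scene') 4 [0.5881 0.1405 0.0007] [0.0016 0.0018 0.0011]
('landing', 'scene') 4 [0.5732 0.2452 0.0409] [0.0006 0.0007 0.0006]
('rest', 'scene') 4 [0.477  0.1268 0.02  ] [0.0012 0.0011 0.0015]
('magazine', 'scene') 4 [ 6.256e-01 -2.295e-01 -5.000e-04] [0.0008 0.0007 0.0009]
('plate4_mid', 'scene') 4 [ 0.623  -0.2314  0.0645] [0.0002 0.0018 0.0027]
('bank', 'top') 4 [ 0.5857  0.143  -0.0012] [0.0008 0.0017 0.0023]
('landing', 'top') 4 [0.5724 0.2496 0.0455] [0.0012 0.0019 0.0013]
('guard', 'top') 4 [0.5815 0.144  0.002 ] [0.0019 0.0015 0.0013]
('rest', 'top') 4 [0.4722 0.1294 0.0208] [0.0005 0.0029 0.0009]
('magazine', 'top') 4 [ 0.622  -0.2278  0.0014] [0.0015 0.0018 0.0011]
('plate4_mid', 'top') 4 [ 0.6228 -0.2318  0.0645] [0.0011 0.0021 0.0009]
('guard', 'scene') 1 [ 0.5878  0.1405 -0.0016] [0. 0. 0.]
11.9
```

View pics/scene1c.png

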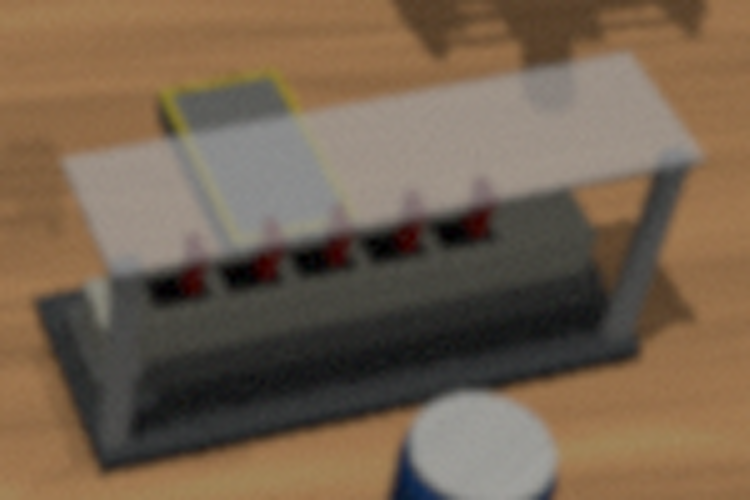

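View pics/top1c.png

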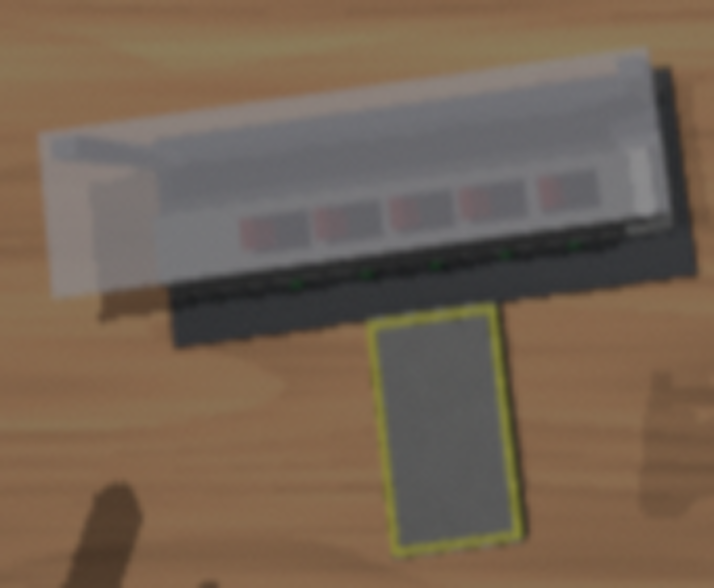

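```bash
cat >> h.py <<'E'
def cloud(c):
    K=c["camera_matrix"]; d=c["depth"]; v,u=np.mgrid[0:384,0:512]
    X=np.stack([(u-K[0,2])/K[0,0]*d,(v-K[1,2])/K[1,1]*d,d],-1)
    P=(X-c["t"])@c["R"]; P[d==0]=np.nan; return P
def plane(c,uv,z):
    K=c["camera_matrix"]; uv=np.atleast_2d(uv); r=np.c_[(uv-[K[0,2],K[1,2]])/[K[0,0],K[1,1]],np.ones(len(uv))]@c["R"]
    o=-c["R"].T@c["t"]; return o+r*((z-o[2])/r[:,2])[:,None]
E
python3 - <<'E'
from h import *
for n in("scene","top"):
  c=np.load(f"{n}1.npz"); hsv=cv2.cvtColor(c["frame"],cv2.COLOR_RGB2HSV)
  m=(hsv[...,0]>22)&(hsv[...,0]<40)&(hsv[...,1]>140)
  m=m.astype(np.uint8); k,l,s,_=cv2.connectedComponentsWithStats(m,connectivity=8)
  vv,uu=np.nonzero(m); P=plane(c,np.c_[uu,vv],0.02)
  P=P[(abs(P[:,0]-.474)<.09)&(abs(P[:,1]-.128)<.07)]
  print(n,len(P),cv2.minAreaRect(P[:,:2].astype(np.float32)*1000))
  C=cloud(c)
  b=np.array([.586,.1420]);
  for yaw in (7,):
    a=np.radians(yaw); R=np.array([[np.cos(a),-np.sin(a)],[np.sin(a),np.cos(a)]])
    L=(C[...,:2]-b)@R; ok=np.isfinite(C[...,2])
    for (x0,x1,y0,y1,t) in [(-15,15,88,128,"bare"),(-15,15,-128,-98,"bare-"),(-15,-10,-70,60,'front'),(11,17,-70,70,"back"),(22,50,-70,70,"cheek"),(25,50,-130,130,"cheekall"),(-90,-75,-25,25,"rest")]:
      q=ok&(L[...,0]>x0/1e3)&(L[...,0]<x1/1e3)&(L[...,1]>y0/1e3)&(L[...,1]<y1/1e3)
      z=C[...,2][q]*1000
      if len(z): print(t,len(z),np.percentile(z,[5,25,50,75,95]).round(1))
E
```

```text
scene 22 ((485.78350830078125, 117.22943115234375), (147.62063598632812, 118.72075653076172), 2.8143413066864014)
bare 258 [ 52.2  54.4 136.6 138.5 140.3]
bare- 152 [ 52.5  55.9 137.8 138.8 140. ]
front 84 [ 52.9 137.5 138.3 139.1 140.8]
back 208 [ 52.2  54.5 135.8 138.4 140.1]
cheek 1195 [ 10.1  12.7  27.3 138.2 139.9]
cheekall 1966 [  9.9  12.4  26.  138.2 140.1]
top 17 ((461.0376281738281, 125.39698028564453), (93.70144653320312, 68.00684356689453), 7.623165607452393)
bare 311 [138.8 139.7 140.5 141.3 142.2]
bare- 237 [138.4 139.6 140.4 141.1 142.3]
front 171 [138.6 139.7 140.5 141.4 142.5]
back 217 [138.7 139.7 140.4 141.3 142.4]
cheek 996 [138.5 139.7 140.6 141.3 142.4]
cheekall 1657 [138.4 139.7 140.5 141.3 142.4]
rest 147 [19.1 20.4 21.4 22.3 23.8]
```

```bash
python3 - <<'E'
from h import *
c=np.load("scene1.npz");C=cloud(c);b=np.array([.586,.1420]);a=np.radians(7);R=np.array([[np.cos(a),-np.sin(a)],[np.sin(a),np.cos(a)]])
L=(C[...,:2]-b)@R*1000; z=C[...,2]*1000
q=(z>44)&(z<66)&(abs(L[...,0])<35)&(abs(L[...,1])<140)
for x in range(-5,35,4):
  r=q&(L[...,0]>x)&(L[...,0]<x+4); 
  if r.sum()>3: print(x,r.sum(),np.percentile(z[r],[10,50,90]).round(1))
for y in range(-140,140,20):
  r=q&(L[...,1]>y)&(L[...,1]<y+20)
  if r.sum()>3: print(y,r.sum(),np.percentile(z[r],[10,50,90]).round(1))
# guard top plane rect from top cam
for n in("scene","top"):
  c=np.load(f"{n}1.npz");C=cloud(c); z=C[...,2]
  m=(z>.13)&(z<.146)&(abs(C[...,0]-.6)<.13)&(abs(C[...,1]-.14)<.2)
  k,l,s,_=cv2.connectedComponentsWithStats(m.astype(np.uint8)); i=1+np.argmax(s[1:,4]); m=l==i
  r=cv2.minAreaRect(C[m][:,:2].astype(np.float32)*1000); print(n,r)
  # base of bank / foot
c=np.load("top1.npz"); hsv=cv2.cvtColor(c["frame"],cv2.COLOR_RGB2HSV)
roi=np.zeros((384,512),bool); roi[245:310,160:205]=1
m=(hsv[...,0]>22)&(hsv[...,0]<42)&(hsv[...,1]>105)&roi
vv,uu=np.nonzero(m);P=plane(c,np.c_[uu,vv],.02);print(len(P),cv2.minAreaRect(P[:,:2].astype(np.float32)*1000))
E
```

```text
-5 88 [52.6 54.9 57. ]
-1 100 [52.4 54.8 57.8]
3 120 [52.3 54.5 58. ]
7 140 [52.7 54.8 61.5]
11 126 [51.9 54.5 56.8]
15 147 [47.3 53.9 55.6]
19 243 [45.  49.7 55. ]
23 4 [49.5 52.1 56.2]
-140 44 [47.5 52.8 56.3]
-120 57 [47.  53.4 55.6]
-100 94 [48.3 54.2 59.6]
-80 85 [49.3 54.1 56.3]
-60 88 [48.7 54.2 58.8]
-40 84 [47.7 53.6 55.6]
-20 86 [48.6 54.8 59.1]
0 85 [47.9 53.7 56. ]
20 85 [48.9 54.3 59.2]
40 87 [49.3 54.1 56.8]
60 81 [47.7 54.6 60.4]
80 86 [47.8 53.8 55.5]
100 87 [48.5 53.9 56.2]
120 35 [49.6 54.2 56.5]
scene ((608.3890991210938, 143.17474365234375), (83.54225158691406, 292.80853271484375), 7.643162727355957)
top ((606.2691650390625, 144.62542724609375), (78.50883483886719, 290.8890380859375), 7.482264041900635)
360 ((471.955078125, 126.35513305664062), (125.92738342285156, 72.8963394165039), 7.396012783050537)
```

Estimates so far:
- **Bank:** about (0.587, 0.1415), yaw about 7.5°.
- **Strip top:** about 54 mm from the scene camera's depth under the roof.
- **Lean:** 37°.

I'll come in from the open +y end of the bank.

Call:
{"api": "arm_command", "payload": {
  "deltas": [
    {"travel":[0,0.155,-0.19],"turn":0.021,"hand":-1},
    {"travel":[0,0.155,-0.19],"turn":0.021,"hand":-1},
    {"travel":[0,0.155,-0.19],"turn":0.021,"hand":-1},
    {"travel":[0,0.155,-0.19],"turn":0.021,"hand":-1},
    {"travel":[0,0.155,-0.19],"turn":0.021,"hand":-1},
    {"travel":[0,0.155,-0.19],"turn":0.021,"hand":-1},
    {"travel":[0,0.155,-0.19],"turn":0.021,"hand":-1},
    {"travel":[0,0.155,-0.19],"turn":0.021,"hand":-1},
    {"travel":[0,0.155,-0.19],"turn":0.021,"hand":-1},
    {"travel":[0,0.155,-0.19],"turn":0.021,"hand":-1}
  ]
}}

```text
t: 12.9
ee_pos: [0.5419, 0.1762, 0.8086]
orientation: [0.947, -0.005, 0.319, -0.038]
force: [1.8, -0.0, 1.1]
opening: 0.004
```

```bash
python3 -c "
from h import *
st()"
```

```text
t 12.9 p [0.5419 0.1762 0.8086] zax [ 0.605  0.069 -0.793] yax [ 0.014 -0.997 -0.076] F [ 1.8 -0.   1.1] op 0.004 q [-1.413 -0.212  0.546  1.154  0.53   1.626 -2.251]
```

Call:
{"api": "arm_command", "payload": {
  "deltas": [
    {"travel":[0,0.05,-0.2],"turn":0,"hand":-1},
    {"travel":[0,0.05,-0.2],"turn":0,"hand":-1},
    {"travel":[0,0.05,-0.2],"turn":0,"hand":-1},
    {"travel":[0,0.05,-0.2],"turn":0,"hand":-1},
    {"travel":[0,0.05,-0.2],"turn":0,"hand":-1}
  ]
}}

```text
t: 13.4
ee_pos: [0.5428, 0.2246, 0.608]
orientation: [0.947, -0.007, 0.319, -0.037]
force: [1.3, 0.2, 0.7]
opening: 0.008
```

```bash
python3 -c "
from h import *
st()"
```

```text
t 13.4 p [0.5428 0.2246 0.608 ] zax [ 0.604  0.066 -0.794] yax [ 0.011 -0.997 -0.075] F [1.3 0.2 0.7] op 0.008 q [-1.391 -0.296  0.466  1.655  0.608  1.298 -2.527]
```

Call:
{"api": "arm_command", "payload": {
  "deltas": [
    {"travel":[0,0.1,-0.2],"turn":0,"hand":-1},
    {"travel":[0,0.1,-0.2],"turn":0,"hand":-1},
    {"travel":[0,0.1,-0.2],"turn":0,"hand":-1},
    {"travel":[0,0.1,-0.2],"turn":0,"hand":-1}
  ]
}}

```text
t: 13.8
ee_pos: [0.5417, 0.3065, 0.4493]
orientation: [0.947, -0.005, 0.319, -0.038]
force: [-1.7, 1.0, 2.0]
opening: 0.006
```

```bash
python3 -c "
from h import *
st()"
```

```text
t 13.8 p [0.5417 0.3065 0.4493] zax [ 0.604  0.069 -0.794] yax [ 0.015 -0.997 -0.075] F [-1.7  1.   2. ] op 0.006 q [-1.256 -0.145  0.34   1.895  0.61   0.98  -2.732]
```

Call:
{"api": "arm_command", "payload": {
  "deltas": [
    {"travel":[0.05,0,-0.15],"turn":0.03,"hand":-1},
    {"travel":[0.05,0,-0.15],"turn":0.03,"hand":-1},
    {"travel":[0.05,0,-0.15],"turn":0,"hand":-1}
  ]
}}

```text
t: 14.1
ee_pos: [0.572, 0.3049, 0.3617]
orientation: [0.947, 0.009, 0.318, -0.042]
force: [-0.2, 1.2, 0.3]
opening: 0.007
```

```bash
python3 -c "
from h import *
st()"
```

```text
t 14.1 p [0.572  0.3049 0.3617] zax [ 0.602  0.086 -0.794] yax [ 0.044 -0.996 -0.074] F [-0.2  1.2  0.3] op 0.007 q [-1.102 -0.046  0.289  2.001  0.614  0.741 -2.728]
```

Call:
{"api": "arm_command", "payload": {
  "deltas": [
    {"travel":[0,0,-0.15],"turn":0,"hand":-1},
    {"travel":[0,0,-0.15],"turn":0,"hand":-1},
    {"travel":[0,0,-0.15],"turn":0,"hand":-1},
    {"travel":[0,0,-0.15],"turn":0,"hand":-1}
  ]
}}

```text
t: 14.5
ee_pos: [0.5824, 0.2963, 0.3085]
orientation: [0.95, 0.011, 0.309, -0.043]
force: [0.3, -0.8, -0.2]
opening: 0.004
```

```bash
python3 -c "
from h import *
st()"
```

```text
t 14.5 p [0.5824 0.2963 0.3085] zax [ 0.587  0.088 -0.805] yax [ 0.048 -0.996 -0.074] F [ 0.3 -0.8 -0.2] op 0.004 q [-1.177  0.008  0.42   2.062  0.616  0.621 -2.731]
```

The last joint is at its limit with this side of the hand, and the descent stalls. I'll turn the hand half round, which gives the joint plenty of range, and build the lean again on that side.

Call:
{"api": "arm_command", "payload": {
  "deltas": [
    {"travel":[-0.02,-0.08,0.02],"turn":0.28,"hand":-1},
    {"travel":[-0.02,-0.08,0.02],"turn":0.28,"hand":-1},
    {"travel":[-0.02,-0.08,0.02],"turn":0.28,"hand":-1},
    {"travel":[-0.02,-0.08,0.02],"turn":0.28,"hand":-1},
    {"travel":[-0.02,-0.08,0.02],"turn":0.28,"hand":-1},
    {"travel":[-0.02,-0.08,0.02],"turn":0.28,"hand":-1},
    {"travel":[-0.02,-0.08,0.02],"turn":0.28,"hand":-1},
    {"travel":[-0.02,-0.08,0.02],"turn":0.28,"hand":-1},
    {"travel":[-0.02,-0.08,0.02],"turn":0.28,"hand":-1},
    {"travel":[-0.02,-0.08,0.02],"turn":0.28,"hand":-1}
  ]
}}

```text
t: 15.5
ee_pos: [0.5509, 0.1843, 0.3334]
orientation: [0.828, 0.477, 0.238, -0.176]
force: [-1.5, -0.4, 1.1]
opening: 0.005
```

```bash
python3 -c "
from h import *
st()"
```

```text
t 15.5 p [0.5509 0.1843 0.3334] zax [ 0.226  0.519 -0.825] yax [ 0.873 -0.484 -0.065] F [-1.5 -0.4  1.1] op 0.005 q [-1.612 -0.299  1.31   2.015 -0.235  0.83  -0.656]
```

Call:
{"api": "arm_command", "payload": {
  "deltas": [
    {"travel":[0.05,0,0.02],"turn":0.28,"hand":-1},
    {"travel":[0.05,0,0.02],"turn":0.28,"hand":-1},
    {"travel":[0.05,0,0.02],"turn":0.28,"hand":-1},
    {"travel":[0.05,0,0.02],"turn":0.28,"hand":-1},
    {"travel":[0.05,0,0.02],"turn":0.28,"hand":-1},
    {"travel":[0,0,0.02],"turn":0.28,"hand":-1},
    {"travel":[0,0,0.02],"turn":0.28,"hand":-1},
    {"travel":[0,0,0.02],"turn":0.28,"hand":-1}
  ]
}}

```text
t: 16.3
ee_pos: [0.4548, 0.1871, 0.4252]
orientation: [0.464, 0.842, 0.154, -0.228]
force: [0.2, -0.1, -0.3]
opening: 0.005
```

```bash
python3 -c "
from h import *
st()"
```

```text
t 16.3 p [0.4548 0.1871 0.4252] zax [-0.241  0.471 -0.849] yax [0.852 0.521 0.047] F [ 0.2 -0.1 -0.3] op 0.005 q [-1.929e+00 -4.960e-01  1.374e+00  1.721e+00 -7.000e-02  1.469e+00
  1.000e-03]
```

Call:
{"api": "arm_command", "payload": {
  "deltas": [
    {"travel":[0.2,0,0.05],"turn":0.1,"hand":-1},
    {"travel":[0.2,0,0.05],"turn":0.1,"hand":-1},
    {"travel":[0.2,0,0.05],"turn":0.1,"hand":-1},
    {"travel":[0.2,0,0.05],"turn":0.1,"hand":-1},
    {"travel":[0.2,0,0.05],"turn":0.1,"hand":-1}
  ]
}}

```text
t: 16.8
ee_pos: [0.4933, 0.1805, 0.5094]
orientation: [0.373, 0.897, 0.16, -0.176]
force: [0.3, 0.3, -0.1]
opening: 0.003
```

```bash
python3 -c "
from h import *
st()"
```

```text
t 16.8 p [0.4933 0.1805 0.5094] zax [-0.197  0.419 -0.887] yax [0.725 0.671 0.156] F [ 0.3  0.3 -0.1] op 0.003 q [-2.035 -0.496  1.374  1.495  0.017  1.638  0.127]
```

Call:
{"api": "arm_command", "payload": {
  "deltas": [
    {"travel":[-0.12,0.2,0],"turn":0,"hand":-1},
    {"travel":[-0.12,0.2,0],"turn":0,"hand":-1},
    {"travel":[-0.12,0.2,0],"turn":0,"hand":-1},
    {"travel":[-0.12,0.2,0],"turn":0,"hand":-1},
    {"travel":[-0.12,0.2,0],"turn":0,"hand":-1},
    {"travel":[-0.12,0.2,0],"turn":0,"hand":-1},
    {"travel":[-0.12,0.2,0],"turn":0,"hand":-1},
    {"travel":[-0.12,0.2,0],"turn":0,"hand":-1},
    {"travel":[-0.12,0.2,0],"turn":0,"hand":-1},
    {"travel":[-0.12,0.2,0],"turn":0,"hand":-1}
  ]
}}

```text
t: 17.8
ee_pos: [0.2518, 0.5811, 0.5099]
orientation: [0.372, 0.897, 0.161, -0.177]
force: [-2.1, -0.2, 1.9]
opening: 0.008
```

```bash
python3 -c "
from h import *
st()"
```

```text
t 17.8 p [0.2518 0.5811 0.5099] zax [-0.198  0.421 -0.885] yax [0.725 0.671 0.156] F [-2.1 -0.2  1.9] op 0.008 q [-2.224  0.124  1.348  1.554 -0.566  1.364 -0.043]
```

Call:
{"api": "arm_command", "payload": {
  "deltas": [
    {"travel":[0.04,0.02,-0.05],"turn":0.28,"hand":-1},
    {"travel":[0.04,0.02,-0.05],"turn":0.28,"hand":-1},
    {"travel":[0.04,0.02,-0.05],"turn":0.28,"hand":-1},
    {"travel":[0.04,0.02,-0.05],"turn":0.28,"hand":-1},
    {"travel":[0.04,0.02,-0.05],"turn":0.28,"hand":-1},
    {"travel":[0.04,0.02,-0.05],"turn":0.28,"hand":-1},
    {"travel":[0.04,0.02,-0.05],"turn":0.28,"hand":-1},
    {"travel":[0.04,0.02,-0.05],"turn":0.28,"hand":-1},
    {"travel":[0.04,0.02,-0.05],"turn":0.28,"hand":-1},
    {"travel":[0.04,0.02,-0.05],"turn":0.28,"hand":-1}
  ]
}}

```text
t: 18.8
ee_pos: [0.3262, 0.6153, 0.4183]
orientation: [-0.272, 0.933, 0.016, -0.235]
force: [0.2, -0.7, -0.5]
opening: 0.006
```

```bash
python3 -c "
from h import *
st()"
```

```text
t 18.8 p [0.3262 0.6153 0.4183] zax [-0.446 -0.098 -0.889] yax [-0.5    0.851  0.157] F [ 0.2 -0.7 -0.5] op 0.006 q [-1.353  0.698  0.759  0.981 -0.715  2.014  1.332]
```

Call:
{"api": "arm_command", "payload": {
  "deltas": [
    {"travel":[0,0,-0.03],"turn":0.28,"hand":-1},
    {"travel":[0,0,-0.03],"turn":0.28,"hand":-1},
    {"travel":[0,0,-0.03],"turn":0.28,"hand":-1},
    {"travel":[0,0,-0.03],"turn":0.28,"hand":-1},
    {"travel":[0,0,-0.03],"turn":0.28,"hand":-1},
    {"travel":[0,0,-0.03],"turn":0.28,"hand":-1}
  ]
}}

```text
t: 19.4
ee_pos: [0.3228, 0.6133, 0.3814]
orientation: [-0.614, 0.754, -0.075, -0.223]
force: [0.6, -0.1, 0.1]
opening: 0.005
```

```bash
python3 -c "
from h import *
st()"
```

```text
t 19.4 p [0.3228 0.6133 0.3814] zax [-0.244 -0.387 -0.889] yax [-0.959  0.235  0.161] F [ 0.6 -0.1  0.1] op 0.005 q [-1.183  0.717  0.087  0.851 -0.114  2.048  1.806]
```

Call:
{"api": "arm_command", "payload": {
  "deltas": [
    {"travel":[0.11,0.2,0.05],"turn":0,"hand":-1},
    {"travel":[0.11,0.2,0.05],"turn":0,"hand":-1},
    {"travel":[0.11,0.2,0.05],"turn":0,"hand":-1},
    {"travel":[0.11,0.2,0.05],"turn":0,"hand":-1},
    {"travel":[0.11,0.2,0.05],"turn":0,"hand":-1}
  ]
}}

```text
t: 19.9
ee_pos: [0.3866, 0.7403, 0.3733]
orientation: [-0.623, 0.771, -0.035, -0.125]
force: [0.5, -0.6, 1.0]
opening: 0.003
```

```bash
python3 -c "
from h import *
st()"
```

```text
t 19.9 p [0.3866 0.7403 0.3733] zax [-0.148 -0.209 -0.967] yax [-0.97   0.221  0.101] F [ 0.5 -0.6  1. ] op 0.003 q [-1.203  0.94   0.275  0.423 -0.266  2.048  1.828]
```

Call:
{"api": "arm_command", "payload": {
  "deltas": [
    {"travel":[0.11,0.18,0.1],"turn":0,"hand":-1},
    {"travel":[0.11,0.18,0.1],"turn":0,"hand":-1},
    {"travel":[0.11,0.18,0.1],"turn":0,"hand":-1},
    {"travel":[0.11,0.18,0.1],"turn":0,"hand":-1}
  ]
}}

```text
t: 20.3
ee_pos: [0.4192, 0.7826, 0.38]
orientation: [-0.625, 0.777, -0.01, -0.073]
force: [0.1, -0.2, 0.6]
opening: 0.002
```

```bash
python3 -c "
from h import *
st()"
```

```text
t 20.3 p [0.4192 0.7826 0.38  ] zax [-0.1   -0.106 -0.989] yax [-0.973  0.219  0.075] F [ 0.1 -0.2  0.6] op 0.002 q [-1.192  1.046  0.595  0.225 -0.579  2.048  1.849]
```

Call:
{"api": "arm_command", "payload": {
  "deltas": [
    {"travel":[0,0,0.2],"turn":0.28,"hand":-1},
    {"travel":[0,0,0.2],"turn":0.28,"hand":-1},
    {"travel":[0,0,0.2],"turn":0,"hand":-1},
    {"travel":[0,0,0.2],"turn":0,"hand":-1}
  ]
}}

```text
t: 20.7
ee_pos: [0.3937, 0.7351, 0.4973]
orientation: [0.733, -0.68, 0.01, 0.034]
force: [0.3, 0.3, -0.4]
opening: 0.006
```

```bash
python3 -c "
from h import *
st()"
```

```text
t 20.7 p [0.3937 0.7351 0.4973] zax [-0.031 -0.063 -0.998] yax [-0.997 -0.073  0.036] F [ 0.3  0.3 -0.4] op 0.006 q [-1.226  0.834  0.385  0.35  -0.306  2.048  2.132]
```

Call:
{"api": "arm_command", "payload": {
  "deltas": [
    {"travel":[0.06,0.12,0.2],"turn":0,"hand":-1},
    {"travel":[0.06,0.12,0.2],"turn":0,"hand":-1}
  ]
}}

```text
t: 20.9
ee_pos: [0.3961, 0.7424, 0.533]
orientation: [0.733, -0.68, 0.0, -0.002]
force: [-0.1, -0.5, 0.1]
opening: 0.005
```

```bash
python3 -c "
from h import *
st()"
```

```text
t 20.9 p [0.3961 0.7424 0.533 ] zax [ 0.003  0.002 -1.   ] yax [-0.997 -0.074 -0.003] F [-0.1 -0.5  0.1] op 0.005 q [-1.225  0.828  0.442  0.285 -0.362  2.048  2.128]
```

Call:
{"api": "arm_command", "payload": {
  "deltas": [
    {"travel":[0.1,-0.22,0],"turn":-0.23,"hand":-1},
    {"travel":[0.1,-0.22,0],"turn":-0.23,"hand":-1},
    {"travel":[0.1,-0.22,0],"turn":-0.23,"hand":-1},
    {"travel":[0.1,-0.22,0],"turn":-0.23,"hand":-1},
    {"travel":[0.1,-0.22,0],"turn":-0.23,"hand":-1},
    {"travel":[0.1,-0.22,0],"turn":-0.23,"hand":-1},
    {"travel":[0.1,-0.22,0],"turn":-0.23,"hand":-1},
    {"travel":[0.1,-0.22,0],"turn":-0.23,"hand":-1},
    {"travel":[0.1,-0.22,0],"turn":-0.23,"hand":-1},
    {"travel":[0.1,-0.22,0],"turn":-0.23,"hand":-1}
  ]
}}

```text
t: 21.9
ee_pos: [0.5915, 0.3146, 0.5322]
orientation: [-0.233, 0.973, -0.001, 0.0]
force: [0.9, 1.3, 0.1]
opening: 0.003
```

```bash
python3 -c "
from h import *
st()"
```

```text
t 21.9 p [0.5915 0.3146 0.5322] zax [ 0.001 -0.002 -1.   ] yax [-0.452  0.892 -0.002] F [0.9 1.3 0.1] op 0.003 q [-1.051  0.391  0.764  1.088 -0.269  1.758  1.663]
```

Call:
{"api": "arm_command", "payload": {
  "deltas": [
    {"travel":[0.13,0.07,0.2],"turn":0,"hand":-1},
    {"travel":[0.13,0.07,0.2],"turn":0,"hand":-1},
    {"travel":[0.13,0.07,0.2],"turn":0,"hand":-1},
    {"travel":[0.13,0.07,0.2],"turn":0,"hand":-1},
    {"travel":[0.13,0.07,0.2],"turn":0,"hand":-1},
    {"travel":[0.1,0.05,0.25],"turn":0,"hand":-1},
    {"travel":[0.1,0.05,0.25],"turn":0,"hand":-1},
    {"travel":[0.1,0.05,0.25],"turn":0,"hand":-1},
    {"travel":[0.1,0.05,0.25],"turn":0,"hand":-1}
  ]
}}

```text
t: 22.8
ee_pos: [0.6989, 0.3851, 0.6517]
orientation: [-0.236, 0.969, 0.011, 0.076]
force: [-0.4, 1.4, -1.2]
opening: 0.004
```

```bash
python3 -c "
from h import *
st()"
```

```text
t 22.8 p [0.6989 0.3851 0.6517] zax [ 0.141  0.057 -0.988] yax [-0.459  0.888 -0.014] F [-0.4  1.4 -1.2] op 0.004 q [-0.643  0.671  0.251  0.28  -0.162  2.046  1.505]
```

Call:
{"api": "arm_command", "payload": {
  "deltas": [
    {"travel":[0.02,0.01,0.25],"turn":0,"hand":-1},
    {"travel":[0.02,0.01,0.25],"turn":0,"hand":-1},
    {"travel":[0.02,0.01,0.25],"turn":0,"hand":-1},
    {"travel":[0.02,0.01,0.25],"turn":0,"hand":-1},
    {"travel":[0.02,0.01,0.25],"turn":0,"hand":-1},
    {"travel":[0.02,0.01,0.25],"turn":0,"hand":-1}
  ]
}}

```text
t: 23.4
ee_pos: [0.6505, 0.3594, 0.7855]
orientation: [-0.235, 0.956, 0.042, 0.171]
force: [-0.1, 0.4, 0.2]
opening: 0.003
```

```bash
python3 -c "
from h import *
st()"
```

```text
t 23.4 p [0.6505 0.3594 0.7855] zax [ 0.306  0.161 -0.938] yax [-0.463  0.886  0.001] F [-0.1  0.4  0.2] op 0.003 q [-0.712  0.569  0.723  0.213 -0.55   2.048  1.554]
```

Call:
{"api": "arm_command", "payload": {
  "deltas": [
    {"travel":[-0.02,-0.01,0.25],"turn":0,"hand":-1},
    {"travel":[-0.02,-0.01,0.25],"turn":0,"hand":-1},
    {"travel":[-0.02,-0.01,0.25],"turn":0,"hand":-1},
    {"travel":[-0.02,-0.01,0.25],"turn":0,"hand":-1},
    {"travel":[-0.02,-0.01,0.25],"turn":0,"hand":-1},
    {"travel":[-0.04,-0.02,0.25],"turn":0,"hand":-1},
    {"travel":[-0.04,-0.02,0.25],"turn":0,"hand":-1},
    {"travel":[-0.04,-0.02,0.25],"turn":0,"hand":-1},
    {"travel":[-0.04,-0.02,0.25],"turn":0,"hand":-1}
  ]
}}

```text
t: 24.3
ee_pos: [0.5064, 0.2812, 0.9702]
orientation: [-0.227, 0.923, 0.078, 0.302]
force: [-0.1, 0.6, 0.3]
opening: 0.004
```

```bash
python3 -c "
from h import *
st()"
```

```text
t 24.3 p [0.5064 0.2812 0.9702] zax [ 0.521  0.281 -0.806] yax [-0.466  0.885  0.007] F [-0.1  0.6  0.3] op 0.004 q [-0.883  0.294  0.868  0.213 -0.509  2.048  1.55 ]
```

Call:
{"api": "arm_command", "payload": {
  "deltas": [
    {"travel":[0.04,0.02,-0.12],"turn":0,"hand":-1},
    {"travel":[0.04,0.02,-0.12],"turn":0,"hand":-1},
    {"travel":[0.04,0.02,-0.12],"turn":0,"hand":-1},
    {"travel":[0.04,0.02,-0.12],"turn":0,"hand":-1}
  ]
}}

```text
t: 24.7
ee_pos: [0.5243, 0.2934, 0.9184]
orientation: [-0.222, 0.923, 0.081, 0.305]
force: [-0.2, -1.1, 1.7]
opening: 0.002
```

```bash
python3 -c "
from h import *
st()"
```

```text
t 24.7 p [0.5243 0.2934 0.9184] zax [ 0.526  0.285 -0.801] yax [-0.459  0.888  0.015] F [-0.2 -1.1  1.7] op 0.002 q [-1.417  0.121  1.019  0.643 -0.143  1.787  1.53 ]
```

Call:
{"api": "arm_command", "payload": {
  "deltas": [
    {"travel":[0.06,0.02,-0.15],"turn":0,"hand":-1},
    {"travel":[0.06,0.02,-0.15],"turn":0,"hand":-1},
    {"travel":[0.06,0.02,-0.15],"turn":0,"hand":-1},
    {"travel":[0.06,0.02,-0.15],"turn":0,"hand":-1},
    {"travel":[0.06,0.02,-0.15],"turn":0,"hand":-1}
  ]
}}

```text
t: 25.2
ee_pos: [0.5831, 0.3135, 0.7695]
orientation: [-0.222, 0.923, 0.082, 0.304]
force: [0.2, 0.6, -0.1]
opening: 0.004
```

```bash
python3 -c "
from h import *
st()"
```

```text
t 25.2 p [0.5831 0.3135 0.7695] zax [ 0.525  0.287 -0.801] yax [-0.46   0.888  0.017] F [ 0.2  0.6 -0.1] op 0.004 q [-1.659 -0.087  0.926  1.141  0.197  1.422  1.367]
```

Call:
{"api": "arm_command", "payload": {
  "deltas": [
    {"travel":[0.03,0.02,-0.2],"turn":-0.07,"hand":-1},
    {"travel":[0.03,0.02,-0.2],"turn":-0.07,"hand":-1},
    {"travel":[0.03,0.02,-0.2],"turn":-0.07,"hand":-1},
    {"travel":[0.03,0.02,-0.2],"turn":-0.07,"hand":-1},
    {"travel":[0.03,0.02,-0.2],"turn":-0.07,"hand":-1},
    {"travel":[0,0,-0.2],"turn":-0.07,"hand":-1}
  ]
}}

```text
t: 25.8
ee_pos: [0.6132, 0.3332, 0.5289]
orientation: [-0.119, 0.942, 0.048, 0.311]
force: [0.5, 0.5, -0.1]
opening: 0.004
```

```bash
python3 -c "
from h import *
st()"
```

```text
t 25.8 p [0.6132 0.3332 0.5289] zax [ 0.575  0.163 -0.802] yax [-0.253  0.967  0.016] F [ 0.5  0.5 -0.1] op 0.004 q [-1.597 -0.092  0.814  1.659  0.422  0.999  0.925]
```

Call:
{"api": "arm_command", "payload": {
  "deltas": [
    {"travel":[-0.02,0,-0.2],"turn":-0.07,"hand":-1},
    {"travel":[-0.02,0,-0.2],"turn":-0.07,"hand":-1},
    {"travel":[-0.02,0,-0.2],"turn":-0.07,"hand":-1},
    {"travel":[-0.02,0,-0.2],"turn":-0.07,"hand":-1},
    {"travel":[-0.02,0,-0.2],"turn":0,"hand":-1},
    {"travel":[-0.02,0,-0.2],"turn":0,"hand":-1}
  ]
}}

```text
t: 26.4
ee_pos: [0.5886, 0.3331, 0.2892]
orientation: [-0.05, 0.948, 0.025, 0.314]
force: [0.4, 0.4, 0.0]
opening: 0.004
```

```bash
python3 -c "
from h import *
st()"
```

```text
t 26.4 p [0.5886 0.3331 0.2892] zax [ 0.592  0.079 -0.802] yax [-0.11   0.994  0.016] F [0.4 0.4 0. ] op 0.004 q [-1.553  0.098  0.798  2.05   0.575  0.568  0.481]
```

Call:
{"api": "arm_command", "payload": {
  "deltas": [
    {"travel":[-0.03,0,-0.2],"turn":0,"hand":-1},
    {"travel":[-0.03,0,-0.2],"turn":0,"hand":-1},
    {"travel":[-0.03,0,-0.2],"turn":0,"hand":-1},
    {"travel":[-0.02,0,-0.15],"turn":0,"hand":-1}
  ]
}}

```text
t: 26.8
ee_pos: [0.5661, 0.3326, 0.1385]
orientation: [-0.05, 0.948, 0.025, 0.313]
force: [1.8, 1.3, 0.3]
opening: 0.007
```

```bash
python3 -c "
from h import *
st()"
```

```text
t 26.8 p [0.5661 0.3326 0.1385] zax [ 0.592  0.078 -0.802] yax [-0.11   0.994  0.015] F [1.8 1.3 0.3] op 0.007 q [-1.552  0.383  0.844  2.228  0.655  0.175  0.236]
```

Call:
{"api": "arm_command", "payload": {
  "deltas": [
    {"travel":[0,0,-0.1],"turn":0,"hand":-1},
    {"travel":[0,0,-0.1],"turn":0,"hand":-1},
    {"travel":[0,0,-0.08],"turn":0,"hand":-1}
  ]
}}

```text
t: 27.1
ee_pos: [0.5676, 0.3323, 0.0969]
orientation: [-0.05, 0.948, 0.023, 0.315]
force: [-0.2, -0.4, 1.0]
opening: 0.002
```

```bash
python3 -c "
from h import *
st()"
```

```text
t 27.1 p [0.5676 0.3323 0.0969] zax [ 0.594  0.075 -0.801] yax [-0.109  0.994  0.012] F [-0.2 -0.4  1. ] op 0.002 q [-1.387  0.429  0.645  2.243  1.27   0.164 -0.402]
```

Call:
{"api": "arm_command", "payload": {
  "deltas": [
    {"travel":[-0.01,0,-0.08],"turn":0,"hand":-1},
    {"travel":[0,0,-0.05],"turn":0,"hand":-1},
    {"travel":[0,0,0],"turn":0,"hand":-1}
  ]
}}

```text
t: 27.4
ee_pos: [0.5658, 0.3315, 0.0722]
orientation: [-0.05, 0.948, 0.022, 0.314]
force: [0.7, -0.2, -0.0]
opening: 0.007
```

```bash
python3 -c "
from h import *
st()"
```

```text
t 27.4 p [0.5658 0.3315 0.0722] zax [ 0.594  0.073 -0.801] yax [-0.108  0.994  0.011] F [ 0.7 -0.2 -0. ] op 0.007 q [-1.334  0.469  0.58   2.255  1.594  0.168 -0.745]
```

Call:
{"api": "arm_command", "payload": {
  "deltas": [
    {"travel":[0.008,-0.07,0],"turn":0,"hand":-1},
    {"travel":[0.008,-0.07,0],"turn":0,"hand":-1},
    {"travel":[0.008,-0.07,0],"turn":0,"hand":-1}
  ]
}}

```text
t: 27.7
ee_pos: [0.5712, 0.2897, 0.074]
orientation: [-0.05, 0.947, 0.023, 0.315]
force: [0.0, 0.9, 0.3]
opening: 0.004
```

```bash
cat >> h.py <<'E'
B=np.array([587,141.5]);ux=np.array([.9914,.1305]);uy=np.array([-.1305,.9914])
def bk():
    s=ctrl.get_state(); d=s["ee_pos"][:2]*1000-B; print("bank x %.1f y %.1f z %.1f"%(d@ux,d@uy,s["ee_pos"][2]*1000)); st()
E
python3 -c "
from h import *
bk()"
```

```text
bank x 3.7 y 149.0 z 74.0
t 27.7 p [0.5712 0.2897 0.074 ] zax [ 0.595  0.075 -0.8  ] yax [-0.108  0.994  0.012] F [0.  0.9 0.3] op 0.004 q [-1.197  0.416  0.491  2.298  1.826  0.196 -0.898]
```

Call:
{"api": "arm_command", "payload": {
  "deltas": [
    {"travel":[0.006,-0.07,0],"turn":0,"hand":-1},
    {"travel":[0.006,-0.07,0],"turn":0,"hand":-1},
    {"travel":[0.006,-0.07,0],"turn":0,"hand":-1}
  ]
}}

```text
t: 28.0
ee_pos: [0.5749, 0.2474, 0.0741]
orientation: [-0.049, 0.947, 0.023, 0.315]
force: [0.6, -0.5, 0.3]
opening: 0.005
```

```bash
python3 - <<'E'
from h import *
bk()
for n in("scene","top"):
  c=ctrl.capture(n); im=c["frame"][:,:,::-1]
  cr=im[110:220,250:420] if n=="scene" else im[165:315,65:250]
  cv2.imwrite(f"pics/{n}2c.png",cv2.resize(cr,None,fx=4,fy=4,interpolation=cv2.INTER_CUBIC))
E
```

```text
bank x 1.9 y 106.6 z 74.1
t 28.0 p [0.5749 0.2474 0.0741] zax [ 0.595  0.074 -0.8  ] yax [-0.108  0.994  0.012] F [ 0.6 -0.5  0.3] op 0.005 q [-1.041  0.374  0.393  2.338  2.004  0.22  -0.994]
```

View pics/scene2c.png

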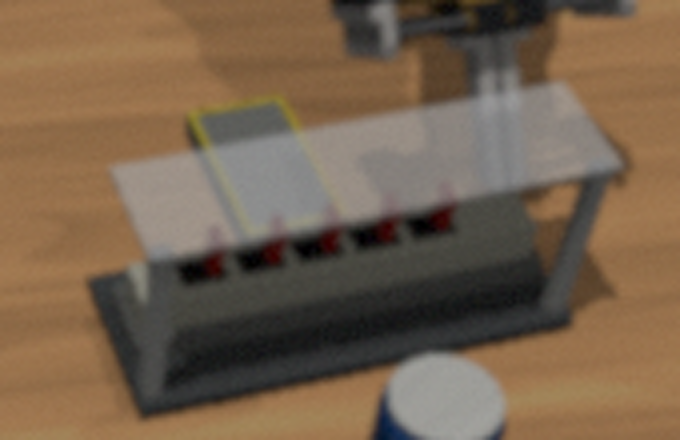

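View pics/top2c.png

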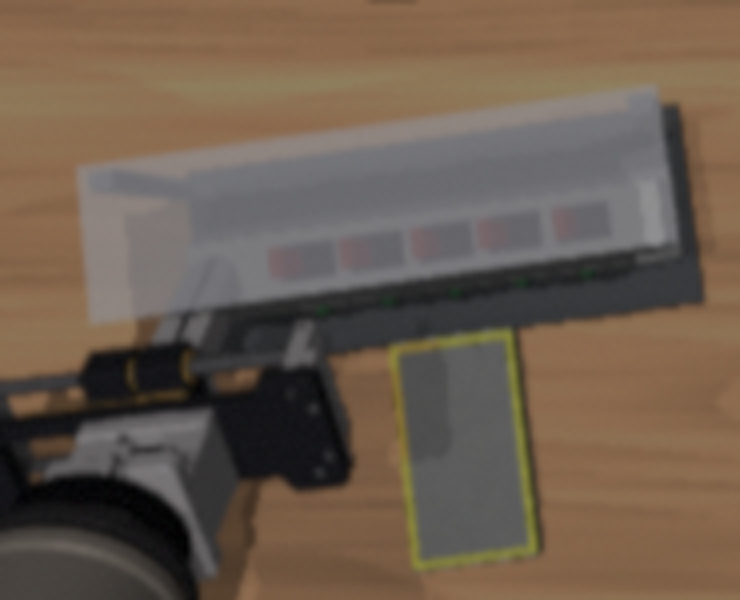

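Call:
{"api": "arm_command", "payload": {
  "deltas": [
    {"travel":[0,0,-0.025],"turn":0,"hand":-1},
    {"travel":[0,0,-0.02],"turn":0,"hand":-1},
    {"travel":[0,0,-0.01],"turn":0,"hand":-1},
    {"travel":[0,0,0],"turn":0,"hand":-1}
  ]
}}

```text
t: 28.5
ee_pos: [0.5745, 0.2483, 0.0622]
orientation: [-0.05, 0.948, 0.023, 0.315]
force: [0.6, -0.2, 0.7]
opening: 0.004
```

```bash
python3 -c "
from h import *
bk()"
```

```text
bank x 1.6 y 107.5 z 62.2
t 28.5 p [0.5745 0.2483 0.0622] zax [ 0.595  0.074 -0.801] yax [-0.108  0.994  0.012] F [ 0.6 -0.2  0.7] op 0.004 q [-0.987  0.395  0.328  2.338  2.066  0.248 -1.06 ]
```

Call:
{"api": "arm_command", "payload": {
  "deltas": [
    {"travel":[0,0,-0.006],"turn":0,"hand":-1},
    {"travel":[0,0,-0.006],"turn":0,"hand":-1}
  ]
}}

```text
t: 28.7
ee_pos: [0.5747, 0.2482, 0.0601]
orientation: [-0.05, 0.947, 0.023, 0.315]
force: [0.2, 0.2, 2.6]
opening: 0.006
```

Call:
{"api": "arm_command", "payload": {
  "deltas": [
    {"travel":[0,0,-0.006],"turn":0,"hand":-1}
  ]
}}

```text
t: 28.8
ee_pos: [0.575, 0.2483, 0.0593]
orientation: [-0.049, 0.947, 0.023, 0.316]
force: [-8.3, -2.6, 17.5]
opening: 0.005
```

Touched the strip at TCP z of about 59.7 mm, which agrees with the depth estimate. I'll rise 17 mm and then sweep along the row.

Call:
{"api": "arm_command", "payload": {
  "deltas": [
    {"travel":[0,0,0.045],"turn":0,"hand":-1},
    {"travel":[0,0,0.04],"turn":0,"hand":-1},
    {"travel":[0,0,0],"turn":0,"hand":-1}
  ]
}}

```text
t: 29.1
ee_pos: [0.5749, 0.2484, 0.0766]
orientation: [-0.049, 0.947, 0.023, 0.316]
force: [-0.3, 0.3, 0.2]
opening: 0.001
```

```bash
python3 -c "
from h import *
bk()"
```

```text
bank x 2.0 y 107.5 z 76.6
t 29.1 p [0.5749 0.2484 0.0766] zax [ 0.596  0.075 -0.8  ] yax [-0.108  0.994  0.013] F [-0.3  0.3  0.2] op 0.001 q [-1.049  0.37   0.401  2.336  1.982  0.216 -0.973]
```

Call:
{"api": "arm_command", "payload": {
  "deltas": [
    {"travel":[0.005,-0.04,0],"turn":0,"hand":-1},
    {"travel":[0.005,-0.04,0],"turn":0,"hand":-1},
    {"travel":[0.005,-0.04,0],"turn":0,"hand":-1},
    {"travel":[0.005,-0.04,0],"turn":0,"hand":-1}
  ]
}}

```text
t: 29.5
ee_pos: [0.5785, 0.2162, 0.0756]
orientation: [-0.05, 0.947, 0.023, 0.315]
force: [0.0, 2.1, 0.7]
opening: 0.006
```

```bash
python3 -c "
from h import *
bk()"
```

```text
bank x 1.3 y 75.1 z 75.6
t 29.5 p [0.5785 0.2162 0.0756] zax [ 0.595  0.075 -0.8  ] yax [-0.109  0.994  0.012] F [0.  2.1 0.7] op 0.006 q [-0.922  0.347  0.327  2.359  2.115  0.225 -1.038]
```

Call:
{"api": "arm_command", "payload": {
  "deltas": [
    {"travel":[0.006,-0.04,0.004],"turn":0,"hand":-1},
    {"travel":[0.006,-0.04,0.001],"turn":0,"hand":-1},
    {"travel":[0.006,-0.04,0],"turn":0,"hand":-1},
    {"travel":[0.006,-0.04,0],"turn":0,"hand":-1},
    {"travel":[0.006,-0.04,0],"turn":0,"hand":-1}
  ]
}}

```text
t: 30.0
ee_pos: [0.5846, 0.1758, 0.0767]
orientation: [-0.05, 0.948, 0.023, 0.315]
force: [-0.6, 1.2, -0.4]
opening: 0.006
```

```bash
python3 -c "
from h import *
bk()"
```

```text
bank x 2.1 y 34.4 z 76.7
t 30.0 p [0.5846 0.1758 0.0767] zax [ 0.595  0.075 -0.8  ] yax [-0.108  0.994  0.012] F [-0.6  1.2 -0.4] op 0.006 q [-0.761  0.323  0.246  2.379  2.266  0.225 -1.101]
```

Call:
{"api": "arm_command", "payload": {
  "deltas": [
    {"travel":[0.006,-0.04,0],"turn":0,"hand":-1},
    {"travel":[0.005,-0.04,0],"turn":0,"hand":-1},
    {"travel":[0.005,-0.04,0],"turn":0,"hand":-1},
    {"travel":[0.005,-0.04,0],"turn":0,"hand":-1},
    {"travel":[0.005,-0.04,0],"turn":0,"hand":-1}
  ]
}}

```text
t: 30.5
ee_pos: [0.5898, 0.1359, 0.0767]
orientation: [-0.05, 0.947, 0.023, 0.315]
force: [-0.9, 1.1, 0.6]
opening: 0.002
```

```bash
python3 -c "
from h import *
bk()"
```

```text
bank x 2.0 y -6.0 z 76.7
t 30.5 p [0.5898 0.1359 0.0767] zax [ 0.595  0.075 -0.8  ] yax [-0.109  0.994  0.012] F [-0.9  1.1  0.6] op 0.002 q [-0.585  0.308  0.155  2.391  2.422  0.223 -1.164]
```

Call:
{"api": "arm_command", "payload": {
  "deltas": [
    {"travel":[0.005,-0.04,0],"turn":0,"hand":-1},
    {"travel":[0.005,-0.04,0],"turn":0,"hand":-1},
    {"travel":[0.006,-0.04,0],"turn":0,"hand":-1},
    {"travel":[0.005,-0.04,0],"turn":0,"hand":-1},
    {"travel":[0.005,-0.04,0],"turn":0,"hand":-1}
  ]
}}

```text
t: 31.0
ee_pos: [0.595, 0.0958, 0.0767]
orientation: [-0.05, 0.948, 0.023, 0.315]
force: [-0.1, 0.5, 0.7]
opening: 0.002
```

```bash
python3 -c "
from h import *
bk()"
```

```text
bank x 1.9 y -46.3 z 76.7
t 31.0 p [0.595  0.0958 0.0767] zax [ 0.595  0.075 -0.8  ] yax [-0.108  0.994  0.012] F [-0.1  0.5  0.7] op 0.002 q [-0.398  0.301  0.06   2.395  2.578  0.216 -1.224]
```

Call:
{"api": "arm_command", "payload": {
  "deltas": [
    {"travel":[0.005,-0.04,0],"turn":0,"hand":-1},
    {"travel":[0.005,-0.04,0],"turn":0,"hand":-1},
    {"travel":[0.006,-0.04,0],"turn":0,"hand":-1},
    {"travel":[0.005,-0.04,0],"turn":0,"hand":-1},
    {"travel":[0.005,-0.04,0],"turn":0,"hand":-1}
  ]
}}

```text
t: 31.5
ee_pos: [0.6001, 0.0558, 0.0767]
orientation: [-0.05, 0.948, 0.023, 0.315]
force: [-0.8, 1.9, -0.1]
opening: 0.003
```

Call:
{"api": "arm_command", "payload": {
  "deltas": [
    {"travel":[0.005,-0.04,0],"turn":0,"hand":-1},
    {"travel":[0.005,-0.04,0],"turn":0,"hand":-1},
    {"travel":[0.005,-0.04,0],"turn":0,"hand":-1}
  ]
}}

```text
t: 31.8
ee_pos: [0.6032, 0.0317, 0.0768]
orientation: [-0.049, 0.947, 0.023, 0.315]
force: [0.0, -0.0, 0.8]
opening: 0.007
```

```bash
python3 - <<'E'
from h import *
bk()
for n in("scene","top"):
  c=ctrl.capture(n); np.savez(f"{n}3.npz",**c);im=c["frame"][:,:,::-1]
  cr=im[120:210,270:400] if n=="scene" else im[165:315,65:250]
  cv2.imwrite(f"pics/{n}3c.png",cv2.resize(cr,None,fx=6 if n=="scene" else 4,fy=6 if n=="scene" else 4,interpolation=cv2.INTER_CUBIC))
E
```

```text
bank x 1.8 y -111.0 z 76.8
t 31.8 p [0.6032 0.0317 0.0768] zax [ 0.595  0.075 -0.8  ] yax [-0.108  0.994  0.012] F [ 0.  -0.   0.8] op 0.007 q [-0.081  0.304 -0.107  2.382  2.823  0.196 -1.307]
```

View pics/scene3c.png

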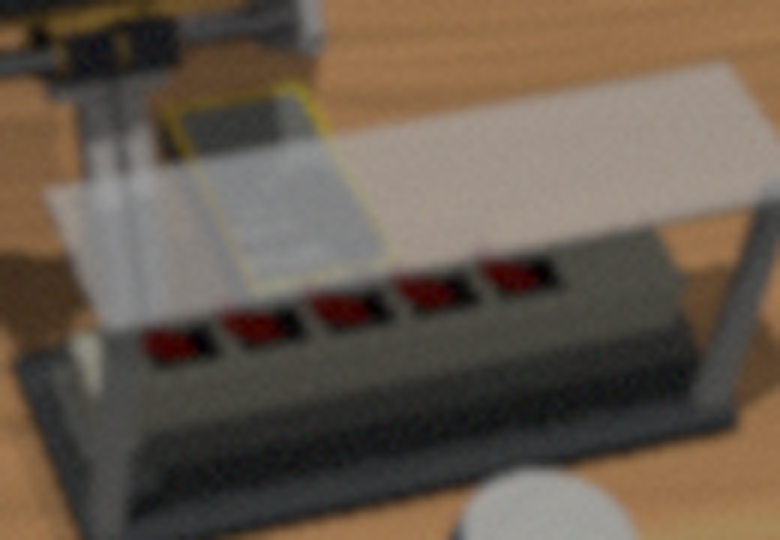

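View pics/top3c.png

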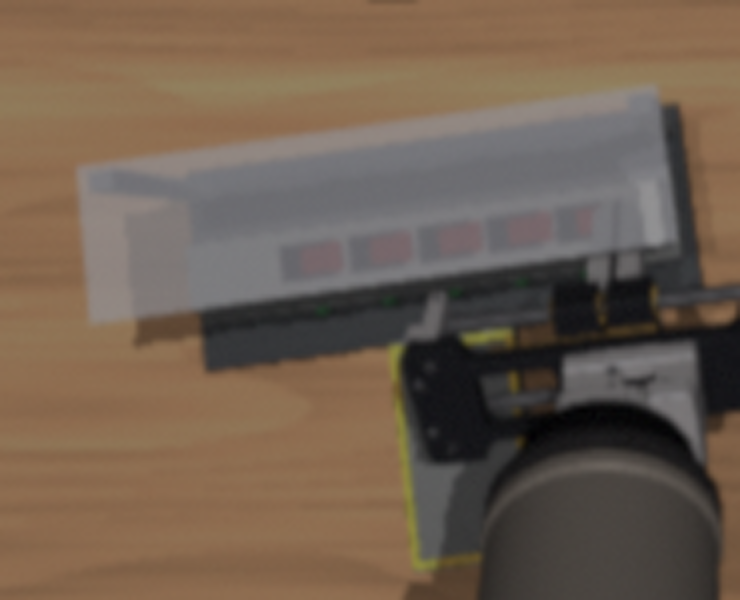

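All five levers lie flat towards -y, at about (185,340), (260,325), (345,305), (430,290) and (515,275) in the scene crop. I'll withdraw to the front and measure the magazine.

Call:
{"api": "arm_command", "payload": {
  "deltas": [
    {"travel":[-0.04,-0.03,0],"turn":0,"hand":-1},
    {"travel":[-0.04,-0.03,0],"turn":0,"hand":-1},
    {"travel":[-0.04,-0.04,0],"turn":0,"hand":-1},
    {"travel":[-0.04,-0.04,0],"turn":0,"hand":-1},
    {"travel":[-0.04,-0.04,0],"turn":0,"hand":-1},
    {"travel":[-0.04,-0.04,0],"turn":0,"hand":-1}
  ]
}}

```text
t: 32.5
ee_pos: [0.5554, -0.011, 0.0768]
orientation: [-0.05, 0.948, 0.023, 0.315]
force: [-0.1, -0.5, -1.2]
opening: 0.003
```

```bash
python3 - <<'E'
from h import *
bk()
c=np.load("top1.npz"); im=c["frame"][:,:,::-1]; hsv=cv2.cvtColor(c["frame"],cv2.COLOR_RGB2HSV); C=cloud(c)
roi=np.zeros((384,512),bool); roi[170:260,310:375]=1
m=(hsv[...,0]>5)&(hsv[...,0]<20)&(hsv[...,1]>190)&roi
z=C[...,2]
for lo,hi,nm in((.055,.085,"topplate"),(.03,.05,"p1")):
  k=m&(z>lo)&(z<hi); P=C[k]; print(nm,len(P),np.median(P[:,2]).round(4),cv2.minAreaRect(P[:,:2].astype(np.float32)*1000))
  vv,uu=np.nonzero(k); Q=plane(c,np.c_[uu,vv],.07 if nm=="topplate" else .04); print(cv2.minAreaRect(Q[:,:2].astype(np.float32)*1000))
w2=roi&(z>.078)&(z<.095); P=C[w2]; print("walls",len(P),cv2.minAreaRect(P[:,:2].astype(np.float32)*1000))
cv2.imwrite("pics/mag.png",cv2.resize(im[170:260,310:430],None,fx=6,fy=6,interpolation=cv2.INTER_CUBIC))
E
```

```text
bank x -51.2 y -147.1 z 76.8
t 32.5 p [ 0.5554 -0.011   0.0768] zax [ 0.594  0.075 -0.801] yax [-0.11   0.994  0.012] F [-0.1 -0.5 -1.2] op 0.003 q [ 0.253  0.265 -0.358  2.462  2.89   0.219 -1.264]
topplate 0 nan ((0.0, 0.0), (0.0, 0.0), 0.0)
((0.0, 0.0), (0.0, 0.0), 0.0)
p1 2 0.0412 ((565.3896484375, -226.21820068359375), (5.882564544677734, 0.0), -90.11235809326172)
((565.375244140625, -226.46754455566406), (6.573628902435303, 0.0), -90.45112609863281)
walls 366 ((622.0859985351562, -229.9611358642578), (58.5247917175293, 101.98938751220703), 84.16258239746094)
  return _methods._mean(a, axis=axis, dtype=dtype,
  ret = ret.dtype.type(ret / rcount)
```

View pics/mag.png

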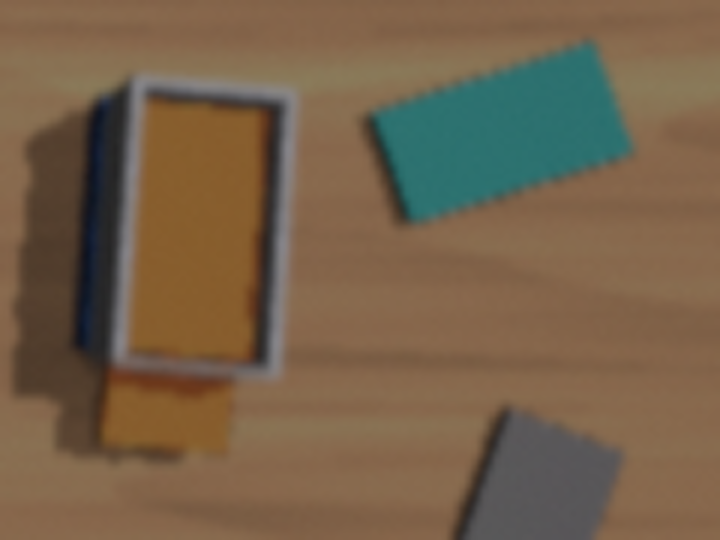

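Call:
{"api": "arm_command", "payload": {
  "deltas": [
    {"travel":[0,-0.05,0.15],"turn":0,"hand":0.2},
    {"travel":[0,-0.1,0.15],"turn":0,"hand":0.4},
    {"travel":[0,-0.15,0.15],"turn":0,"hand":0.7}
  ]
}}

```text
t: 32.8
ee_pos: [0.556, -0.0348, 0.0981]
orientation: [-0.046, 0.948, 0.014, 0.315]
force: [0.5, -0.2, -1.2]
opening: 0.225
```

```bash
python3 - <<'E'
from h import *
bk()
for n,roi0 in(("top",(170,260,310,375)),("scene",(160,240,160,210))):
  c=np.load(n+"1.npz"); hsv=cv2.cvtColor(c["frame"],cv2.COLOR_RGB2HSV); C=cloud(c)
  roi=np.zeros((384,512),bool); a,b,d,e=roi0; roi[a:b,d:e]=1
  m=(hsv[...,0]>5)&(hsv[...,0]<20)&(hsv[...,1]>165)&roi
  z=C[...,2]
  for lo,hi,zz,nm in((.055,.085,.07,"topplate"),(.03,.05,.04,"p1")):
    k=m&(z>lo)&(z<hi); print(n,nm,k.sum())
    if k.sum()<5: continue
    vv,uu=np.nonzero(k); Q=plane(c,np.c_[uu,vv],zz); print(np.median(C[k][:,2]).round(4),cv2.minAreaRect(Q[:,:2].astype(np.float32)*1000),cv2.minAreaRect(C[k][:,:2].astype(np.float32)*1000))
  w2=roi&(z>.078)&(z<.095); P=C[w2]; print("walls",len(P),cv2.minAreaRect(P[:,:2].astype(np.float32)*1000))
E
```

```text
bank x -53.8 y -170.7 z 98.1
t 32.8 p [ 0.556  -0.0348  0.0981] zax [ 0.596  0.055 -0.801] yax [-0.095  0.995 -0.002] F [ 0.5 -0.2 -1.2] op 0.225 q [ 0.65   0.262 -0.73   2.428  2.387  0.177 -0.692]
top topplate 764
0.0711 ((620.9140625, -232.5331268310547), (40.303436279296875, 87.13277435302734), 84.31002807617188) ((620.8478393554688, -232.48666381835938), (40.55255126953125, 87.15302276611328), 84.05046081542969)
top p1 219
0.0414 ((555.9971923828125, -222.42672729492188), (44.194480895996094, 24.694055557250977), 84.7777328491211) ((556.03125, -222.45127868652344), (44.149662017822266, 24.619173049926758), 84.8074951171875)
walls 366 ((622.0859985351562, -229.9611358642578), (58.5247917175293, 101.98938751220703), 84.16258239746094)
scene topplate 415
0.0692 ((615.7291259765625, -231.69805908203125), (42.30814743041992, 75.56786346435547), 84.47529602050781) ((614.2217407226562, -231.64239501953125), (42.66240310668945, 79.436767578125), 84.7243423461914)
scene p1 0
walls 274 ((623.5335693359375, -232.0992431640625), (58.097938537597656, 105.62028503417969), 84.38383483886719)
```

The rest lies too close in for this lean with the elbow nearly fully folded, so I want the tool vertical again. Pushing inward at the inner reach limit should take the lean off, so I'll try that.

Call:
{"api": "arm_command", "payload": {
  "deltas": [
    {"travel":[-0.05,0,0.2],"turn":0,"hand":0.7},
    {"travel":[-0.1,0,0.2],"turn":0,"hand":0.7},
    {"travel":[-0.2,0,0],"turn":0,"hand":0.7},
    {"travel":[-0.2,0,0],"turn":0,"hand":0.7}
  ]
}}

```text
t: 33.2
ee_pos: [0.5141, -0.0423, 0.1227]
orientation: [-0.04, 0.951, 0.01, 0.306]
force: [-0.7, -0.5, 0.3]
opening: 0.565
```

```bash
python3 -c "
from h import *
bk()"
```

```text
bank x -96.2 y -172.7 z 122.7
t 33.2 p [ 0.5141 -0.0423  0.1227] zax [ 0.582  0.044 -0.812] yax [-0.083  0.997 -0.005] F [-0.7 -0.5  0.3] op 0.565 q [ 1.151  0.227 -1.218  2.46   1.756  0.165 -0.038]
```

Call:
{"api": "arm_command", "payload": {
  "deltas": [
    {"travel":[-0.2,0,0],"turn":0,"hand":0.7},
    {"travel":[-0.2,0,0],"turn":0,"hand":0.7},
    {"travel":[-0.2,0,0],"turn":0,"hand":0.7},
    {"travel":[-0.2,0,0],"turn":0,"hand":0.7}
  ]
}}

```text
t: 33.6
ee_pos: [0.4798, -0.0442, 0.1179]
orientation: [-0.037, 0.964, -0.003, 0.262]
force: [-1.0, -1.0, 0.1]
opening: 0.844
```

```bash
python3 -c "
from h import *
bk()"
```

```text
bank x -130.6 y -170.1 z 117.9
t 33.6 p [ 0.4798 -0.0442  0.1179] zax [ 0.505  0.014 -0.863] yax [-0.07   0.997 -0.025] F [-1.  -1.   0.1] op 0.844 q [ 1.165  0.143 -1.226  2.462  0.937  0.163  0.732]
```

Call:
{"api": "arm_command", "payload": {
  "deltas": [
    {"travel":[-0.25,0,0],"turn":0,"hand":0.7},
    {"travel":[-0.25,0,0],"turn":0,"hand":0.7},
    {"travel":[-0.25,0,0],"turn":0,"hand":0.7},
    {"travel":[-0.25,0,0],"turn":0,"hand":0.7},
    {"travel":[-0.25,0,0],"turn":0,"hand":0.7},
    {"travel":[-0.25,0,0],"turn":0,"hand":0.7}
  ]
}}

```text
t: 34.2
ee_pos: [0.4508, -0.0873, 0.1149]
orientation: [-0.041, 0.969, 0.008, 0.242]
force: [-0.9, 0.7, 0.4]
opening: 0.851
```

```bash
python3 -c "
from h import *
bk()"
```

```text
bank x -164.9 y -209.0 z 114.9
t 34.2 p [ 0.4508 -0.0873  0.1149] zax [ 0.468  0.036 -0.883] yax [-0.083  0.997 -0.004] F [-0.9  0.7  0.4] op 0.851 q [ 1.354  0.117 -1.226  2.461  0.005  0.163  1.809]
```

Call:
{"api": "arm_command", "payload": {
  "deltas": [
    {"travel":[-0.2,0.15,0],"turn":0,"hand":0.7},
    {"travel":[-0.2,0.15,0],"turn":0,"hand":0.7},
    {"travel":[-0.2,0.15,0],"turn":0,"hand":0.7},
    {"travel":[-0.2,0.15,0],"turn":0,"hand":0.7}
  ]
}}

```text
t: 34.6
ee_pos: [0.463, 0.0024, 0.1217]
orientation: [-0.046, 0.969, 0.033, 0.242]
force: [0.3, 0.1, 0.1]
opening: 0.852
```

```bash
python3 -c "
from h import *
bk()"
```

```text
bank x -141.1 y -121.8 z 121.7
t 34.6 p [0.463  0.0024 0.1217] zax [ 0.466  0.086 -0.88 ] yax [-0.106  0.994  0.041] F [0.3 0.1 0.1] op 0.852 q [ 1.127  0.078 -1.225  2.461  0.151  0.163  1.444]
```

Call:
{"api": "arm_command", "payload": {
  "deltas": [
    {"travel":[-0.02,0.15,-0.05],"turn":0,"hand":0.6},
    {"travel":[-0.02,0.15,-0.05],"turn":0,"hand":0.6},
    {"travel":[-0.02,0.15,-0.08],"turn":0,"hand":0.6},
    {"travel":[-0.02,0.1,-0.08],"turn":0,"hand":0.6}
  ]
}}

```text
t: 35.0
ee_pos: [0.4727, 0.051, 0.1036]
orientation: [-0.047, 0.97, 0.038, 0.234]
force: [0.4, -0.5, 0.4]
opening: 0.802
```

```bash
python3 -c "
from h import *
bk()"
```

```text
bank x -125.1 y -74.8 z 103.6
t 35.0 p [0.4727 0.051  0.1036] zax [ 0.451  0.096 -0.887] yax [-0.11   0.993  0.052] F [ 0.4 -0.5  0.4] op 0.802 q [ 0.594  0.114 -0.868  2.461  0.706  0.163  0.745]
```

Call:
{"api": "arm_command", "payload": {
  "deltas": [
    {"travel":[-0.05,0.1,-0.1],"turn":0,"hand":0.6},
    {"travel":[-0.05,0.1,-0.1],"turn":0,"hand":0.6},
    {"travel":[-0.05,0.1,-0.1],"turn":0,"hand":0.6},
    {"travel":[-0.05,0.1,-0.1],"turn":0,"hand":0.6}
  ]
}}

```text
t: 35.4
ee_pos: [0.4656, 0.0958, 0.055]
orientation: [-0.059, 0.976, 0.034, 0.205]
force: [-1.1, 0.0, -1.2]
opening: 0.802
```

```bash
python3 -c "
from h import *
bk()"
```

```text
bank x -126.3 y -29.4 z 55.0
t 35.4 p [0.4656 0.0958 0.055 ] zax [ 0.396  0.09  -0.914] yax [-0.129  0.991  0.042] F [-1.1  0.  -1.2] op 0.802 q [ 0.293  0.243 -0.731  2.46   1.246  0.241  0.113]
```

Call:
{"api": "arm_command", "payload": {
  "deltas": [
    {"travel":[-0.15,0.05,-0.01],"turn":0,"hand":0.6},
    {"travel":[-0.15,0.05,-0.01],"turn":0,"hand":0.6},
    {"travel":[-0.15,0.05,0],"turn":0,"hand":0.6}
  ]
}}

```text
t: 35.7
ee_pos: [0.4306, 0.1153, 0.054]
orientation: [-0.054, 0.982, 0.027, 0.179]
force: [-48.0, 103.7, 41.6]
opening: 0.8
```

```bash
python3 -c "
from h import *
bk()"
```

```text
bank x -158.5 y -5.5 z 54.0
t 35.7 p [0.4306 0.1153 0.054 ] zax [ 0.349  0.073 -0.934] yax [-0.115  0.993  0.034] F [-48.  103.7  41.6] op 0.8 q [ 0.641  0.36  -1.227  2.461  1.218  0.474  0.083]
```

Call:
{"api": "arm_command", "payload": {
  "deltas": [
    {"travel":[0.02,0,0.02],"turn":0,"hand":0.6}
  ]
}}

```text
t: 35.8
ee_pos: [0.4342, 0.1116, 0.0569]
orientation: [-0.051, 0.982, 0.025, 0.178]
force: [0.3, 0.9, -0.2]
opening: 0.798
```

```bash
python3 - <<'E'
from h import *
bk()
for n in("scene","top"):
  c=ctrl.capture(n); im=c["frame"][:,:,::-1]
  cv2.imwrite(f"pics/{n}4.png",im)
E
```

```text
bank x -155.4 y -9.7 z 56.9
t 35.8 p [0.4342 0.1116 0.0569] zax [ 0.347  0.068 -0.935] yax [-0.108  0.994  0.032] F [ 0.3  0.9 -0.2] op 0.798 q [ 0.649  0.352 -1.222  2.452  1.182  0.472  0.122]
```

View pics/scene4.png

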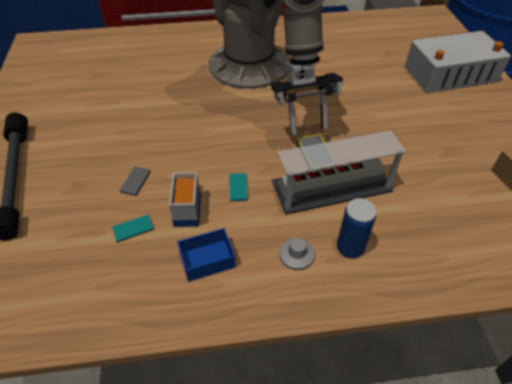

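View pics/top4.png

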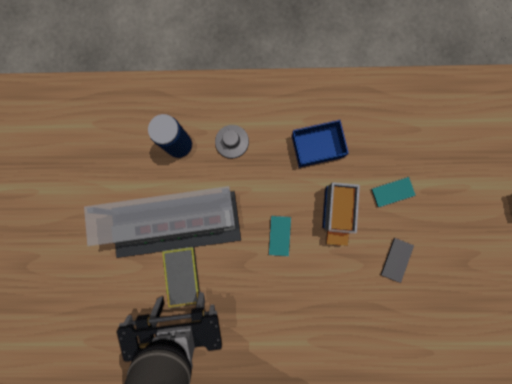

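No contact is visible and the force is back to zero, so the spike came from a joint running onto its stop. I'll stay off that limit. The lean is now about 21° and can reach the rest. Next the magazine: the orange plate under the side walls is the one to take. The turquoise plates at top-image (280,236) and (393,192) and the grey one at (397,260) are look-alikes lying loose on the bench.

Call:
{"api": "arm_command", "payload": {
  "deltas": [
    {"travel":[0.08,-0.05,0.1],"turn":0,"hand":0.5},
    {"travel":[0.08,-0.1,0.1],"turn":-0.04,"hand":0.5},
    {"travel":[0.08,-0.15,0.1],"turn":-0.05,"hand":0.5},
    {"travel":[0.08,-0.18,0],"turn":-0.05,"hand":0.5},
    {"travel":[0.06,-0.2,0],"turn":-0.05,"hand":0.5}
  ]
}}

```text
t: 36.4
ee_pos: [0.5085, -0.0154, 0.1148]
orientation: [-0.009, 0.983, 0.017, 0.182]
force: [0.2, 0.6, 0.2]
opening: 0.748
```

```bash
python3 -c "
from h import *
bk()"
```

```text
bank x -98.3 y -145.4 z 114.8
t 36.4 p [ 0.5085 -0.0154  0.1148] zax [ 0.358  0.037 -0.933] yax [-0.024  0.999  0.031] F [0.2 0.6 0.2] op 0.748 q [ 1.002  0.283 -1.191  2.293  0.666  0.446  0.899]
```

Call:
{"api": "arm_command", "payload": {
  "deltas": [
    {"travel":[0.045,-0.17,0],"turn":-0.039,"hand":0.5},
    {"travel":[0.045,-0.17,0],"turn":-0.039,"hand":0.5},
    {"travel":[0.045,-0.17,0],"turn":-0.039,"hand":0.5},
    {"travel":[0.045,-0.17,0],"turn":-0.039,"hand":0.5},
    {"travel":[0.045,-0.17,0],"turn":-0.039,"hand":0.5},
    {"travel":[0.045,-0.17,0],"turn":-0.039,"hand":0.5}
  ]
}}

```text
t: 37.0
ee_pos: [0.5618, -0.2196, 0.1137]
orientation: [0.052, 0.982, 0.007, 0.182]
force: [-0.4, -0.3, 0.4]
opening: 0.75
```

```bash
cat >> h.py <<'E'
M=np.array([622,-229.8]);mx=np.array([.9952,-.0976]);my=np.array([.0976,.9952])
def mg():
    s=ctrl.get_state(); d=s["ee_pos"][:2]*1000-M; print("mag x %.1f y %.1f z %.1f"%(d@mx,d@my,s["ee_pos"][2]*1000)); st()
E
python3 -c "
from h import *
mg()"
```

```text
mag x -60.9 y 4.3 z 113.7
t 37.0 p [ 0.5618 -0.2196  0.1137] zax [ 0.358 -0.006 -0.934] yax [0.099 0.995 0.032] F [-0.4 -0.3  0.4] op 0.75 q [ 1.245  0.482 -1.104  2.087  0.686  0.547  1.191]
```

Call:
{"api": "arm_command", "payload": {
  "deltas": [
    {"travel":[0,-0.01,-0.13],"turn":0,"hand":0.5},
    {"travel":[0,-0.01,-0.13],"turn":0,"hand":0.5},
    {"travel":[0,0,-0.1],"turn":0,"hand":0.5}
  ]
}}

```text
t: 37.3
ee_pos: [0.5612, -0.2224, 0.0403]
orientation: [0.052, 0.982, 0.007, 0.182]
force: [0.1, -0.1, -0.5]
opening: 0.75
```

```bash
python3 - <<'E'
from h import *
mg()
for n in("scene","top"):
  c=ctrl.capture(n); im=c["frame"][:,:,::-1]
  cr=im[140:250,130:270] if n=="scene" else im[170:280,290:420]
  cv2.imwrite(f"pics/{n}5.png",cv2.resize(cr,None,fx=5,fy=5,interpolation=cv2.INTER_CUBIC))
E
```

```text
mag x -61.3 y 1.4 z 40.3
t 37.3 p [ 0.5612 -0.2224  0.0403] zax [ 0.357 -0.005 -0.934] yax [0.099 0.994 0.033] F [ 0.1 -0.1 -0.5] op 0.75 q [ 1.084  0.552 -0.904  2.135  0.875  0.409  1.027]
```

View pics/scene5.png

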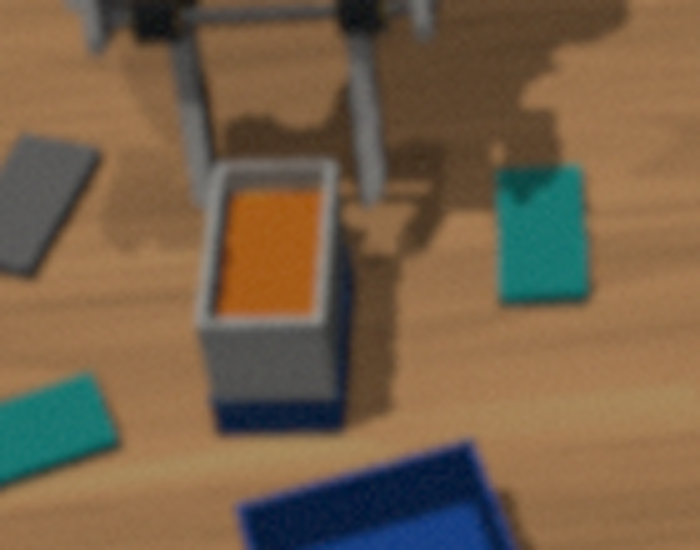

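View pics/top5.png

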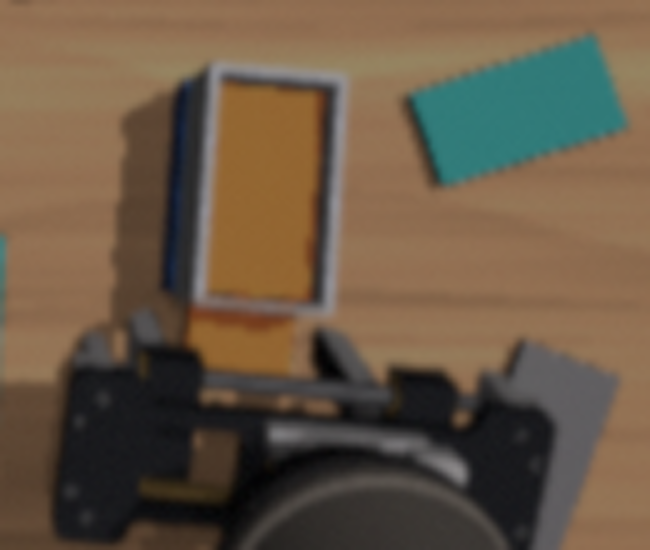

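The fingers straddle the orange plate's free end, at about (245,345) in the top crop. I'll lower the last 6 mm and close.

Call:
{"api": "arm_command", "payload": {
  "deltas": [
    {"travel":[0,-0.005,-0.03],"turn":0,"hand":0.5},
    {"travel":[0,0,0],"turn":0,"hand":-0.1},
    {"travel":[0,0,0],"turn":0,"hand":-0.3},
    {"travel":[0,0,0],"turn":0,"hand":-0.5},
    {"travel":[0,0,0],"turn":0,"hand":-0.5},
    {"travel":[0,0,0],"turn":0,"hand":-0.5}
  ],
  "grip_force": 35
}}

```text
t: 38.0
ee_pos: [0.5616, -0.2245, 0.0362]
orientation: [0.052, 0.982, 0.007, 0.182]
force: [-2.3, -0.7, 4.8]
opening: 0.481
```

```bash
python3 -c "
from h import *
mg()"
```

```text
mag x -60.6 y -0.6 z 36.2
t 38.0 p [ 0.5616 -0.2245  0.0362] zax [ 0.358 -0.006 -0.934] yax [0.101 0.994 0.032] F [-2.3 -0.7  4.8] op 0.481 q [ 1.075  0.556 -0.889  2.135  0.888  0.4    1.017]
```

Call:
{"api": "arm_command", "payload": {
  "deltas": [
    {"travel":[-0.025,0.0025,0],"turn":0,"hand":-0.5},
    {"travel":[-0.04,0.004,0],"turn":0,"hand":-0.5},
    {"travel":[-0.04,0.004,0],"turn":0,"hand":-0.5},
    {"travel":[-0.05,0.005,0],"turn":0,"hand":-0.5}
  ]
}}

```text
t: 38.4
ee_pos: [0.5299, -0.2208, 0.0359]
orientation: [0.052, 0.982, 0.007, 0.182]
force: [3.5, 0.7, 1.1]
opening: 0.482
```

```bash
python3 -c "
from h import *
mg()"
```

```text
mag x -92.5 y -0.1 z 35.9
t 38.4 p [ 0.5299 -0.2208  0.0359] zax [ 0.358 -0.005 -0.934] yax [0.1   0.994 0.033] F [3.5 0.7 1.1] op 0.482 q [ 1.118  0.519 -0.901  2.198  0.885  0.363  1.022]
```

Call:
{"api": "arm_command", "payload": {
  "deltas": [
    {"travel":[-0.05,0.005,0],"turn":0,"hand":-0.5},
    {"travel":[-0.05,0.005,0],"turn":0,"hand":-0.5},
    {"travel":[-0.05,0.005,0],"turn":0,"hand":-0.5},
    {"travel":[-0.04,0.004,0],"turn":0,"hand":-0.5},
    {"travel":[-0.03,0.003,0],"turn":0,"hand":-0.5}
  ]
}}

```text
t: 38.9
ee_pos: [0.4852, -0.2166, 0.0356]
orientation: [0.052, 0.982, 0.007, 0.181]
force: [0.1, 0.2, -0.9]
opening: 0.478
```

```bash
python3 - <<'E'
from h import *
mg()
for n in("scene","top"):
  c=ctrl.capture(n); im=c["frame"][:,:,::-1]
  cr=im[120:250,130:270] if n=="scene" else im[170:310,270:430]
  cv2.imwrite(f"pics/{n}6.png",cv2.resize(cr,None,fx=4,fy=4,interpolation=cv2.INTER_CUBIC))
E
```

```text
mag x -137.4 y -0.2 z 35.6
t 38.9 p [ 0.4852 -0.2166  0.0356] zax [ 0.357 -0.005 -0.934] yax [0.101 0.994 0.033] F [ 0.1  0.2 -0.9] op 0.478 q [ 1.188  0.468 -0.925  2.282  0.875  0.314  1.041]
```

View pics/scene6.png

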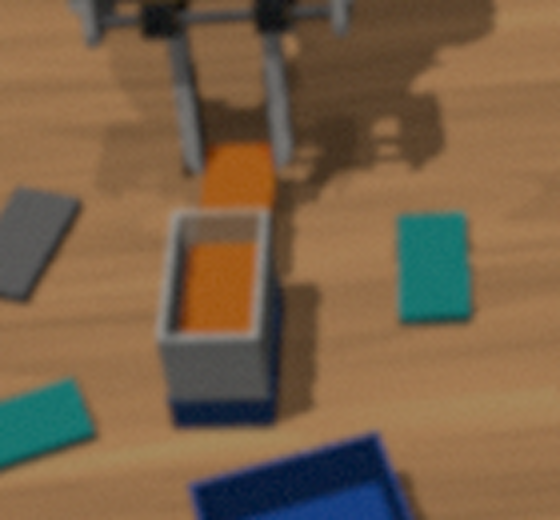

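View pics/top6.png

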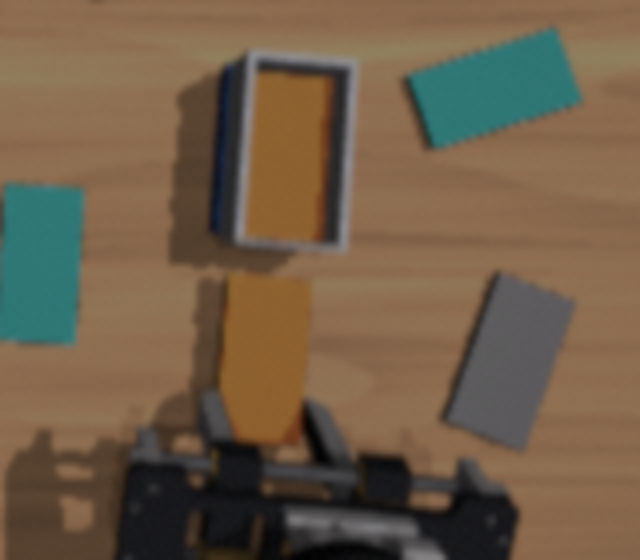

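The bottom plate is out, at about (265,355) in the top crop, and the others are still in the magazine. I'll lift it and carry it over to the rest.

Call:
{"api": "arm_command", "payload": {
  "deltas": [
    {"travel":[0,0,0.1],"turn":0,"hand":-0.5},
    {"travel":[0.01,0.02,0.2],"turn":0,"hand":-0.5},
    {"travel":[0.01,0.1,0.2],"turn":0.04,"hand":-0.5},
    {"travel":[0.01,0.15,0.15],"turn":0.04,"hand":-0.5},
    {"travel":[0.01,0.2,0.1],"turn":0.04,"hand":-0.5},
    {"travel":[0.01,0.2,0.05],"turn":0.04,"hand":-0.5}
  ]
}}

```text
t: 39.6
ee_pos: [0.4967, -0.0876, 0.1905]
orientation: [0.014, 0.983, 0.013, 0.182]
force: [1.1, 0.2, -1.0]
opening: 0.477
```

```bash
python3 -c "
from h import *
bk()"
```

```text
bank x -119.4 y -215.4 z 190.5
t 39.6 p [ 0.4967 -0.0876  0.1905] zax [ 0.358  0.021 -0.933] yax [0.022 0.999 0.031] F [ 1.1  0.2 -1. ] op 0.477 q [ 1.312  0.058 -1.216  2.215 -0.008  0.543  1.655]
```

Call:
{"api": "arm_command", "payload": {
  "deltas": [
    {"travel":[0.02,0.1,-0.05],"turn":0.03,"hand":-0.5},
    {"travel":[0.02,0.1,-0.05],"turn":0.03,"hand":-0.5},
    {"travel":[0,0.1,-0.05],"turn":0.03,"hand":-0.5}
  ]
}}

```text
t: 39.9
ee_pos: [0.5043, -0.0276, 0.1587]
orientation: [-0.01, 0.983, 0.018, 0.181]
force: [0.4, -0.1, -0.9]
opening: 0.48
```

```bash
python3 -c "
from h import *
bk()"
```

```text
bank x -104.0 y -156.9 z 158.7
t 39.9 p [ 0.5043 -0.0276  0.1587] zax [ 0.356  0.039 -0.934] yax [-0.026  0.999  0.031] F [ 0.4 -0.1 -0.9] op 0.48 q [ 1.08   0.136 -1.172  2.254  0.242  0.478  1.331]
```

Call:
{"api": "arm_command", "payload": {
  "deltas": [
    {"travel":[-0.02,0.12,-0.05],"turn":0.04,"hand":-0.5},
    {"travel":[-0.02,0.12,-0.05],"turn":0.04,"hand":-0.5},
    {"travel":[-0.02,0.12,-0.05],"turn":0.04,"hand":-0.5}
  ]
}}

```text
t: 40.2
ee_pos: [0.4916, 0.0445, 0.1283]
orientation: [-0.041, 0.983, 0.024, 0.18]
force: [0.3, 0.2, -0.3]
opening: 0.48
```

```bash
python3 -c "
from h import *
bk()"
```

```text
bank x -107.2 y -83.7 z 128.3
t 40.2 p [0.4916 0.0445 0.1283] zax [ 0.352  0.061 -0.934] yax [-0.089  0.996  0.032] F [ 0.3  0.2 -0.3] op 0.48 q [ 0.817  0.167 -1.098  2.311  0.441  0.421  1.032]
```

Call:
{"api": "arm_command", "payload": {
  "deltas": [
    {"travel":[-0.04,0.1,-0.09],"turn":0.02,"hand":-0.5},
    {"travel":[-0.04,0.1,-0.09],"turn":0.02,"hand":-0.5},
    {"travel":[-0.04,0.1,-0.09],"turn":0.02,"hand":-0.5},
    {"travel":[-0.04,0.09,-0.09],"turn":0.02,"hand":-0.5}
  ]
}}

```text
t: 40.6
ee_pos: [0.4607, 0.12, 0.0583]
orientation: [-0.06, 0.982, 0.027, 0.18]
force: [-0.3, -0.1, -0.3]
opening: 0.48
```

```bash
python3 -c "
from h import *
bk()"
```

```text
bank x -128.0 y -4.8 z 58.3
t 40.6 p [0.4607 0.12   0.0583] zax [ 0.349  0.075 -0.934] yax [-0.129  0.991  0.032] F [-0.3 -0.1 -0.3] op 0.48 q [ 0.29   0.257 -0.805  2.413  0.994  0.328  0.311]
```

Call:
{"api": "arm_command", "payload": {
  "deltas": [
    {"travel":[-0.02,0.01,-0.05],"turn":0,"hand":-0.5},
    {"travel":[-0.02,0.01,-0.05],"turn":0,"hand":-0.5},
    {"travel":[0,0,-0.04],"turn":0,"hand":-0.5}
  ]
}}

```text
t: 40.9
ee_pos: [0.4523, 0.1238, 0.0302]
orientation: [-0.061, 0.982, 0.027, 0.179]
force: [-0.2, -0.6, -0.9]
opening: 0.482
```

```bash
python3 - <<'E'
from h import *
bk()
for n in("scene","top"):
  c=ctrl.capture(n); np.savez(n+"7.npz",**c); im=c["frame"][:,:,::-1]
  cr=im[90:220,250:400] if n=="scene" else im[200:330,110:250]
  cv2.imwrite(f"pics/{n}7.png",cv2.resize(cr,None,fx=4.5,fy=4.5,interpolation=cv2.INTER_CUBIC))
E
```

```text
bank x -135.8 y 0.1 z 30.2
t 40.9 p [0.4523 0.1238 0.0302] zax [ 0.348  0.075 -0.934] yax [-0.13   0.991  0.032] F [-0.2 -0.6 -0.9] op 0.482 q [ 0.179  0.309 -0.717  2.447  1.268  0.309  0.017]
```

View pics/top7.png

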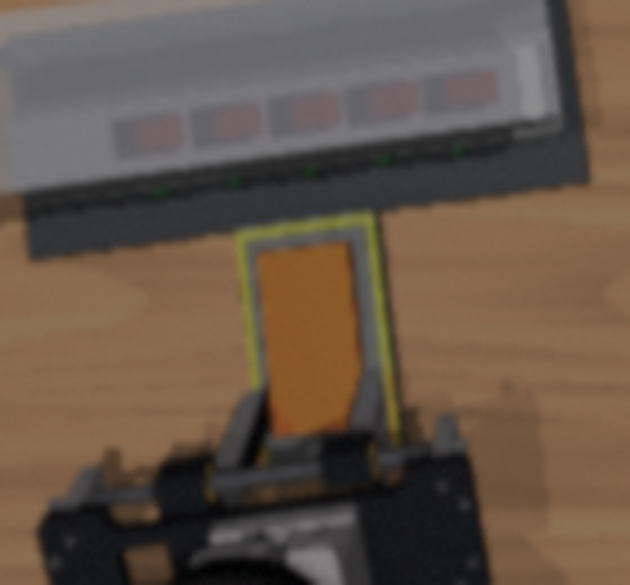

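View pics/scene7.png

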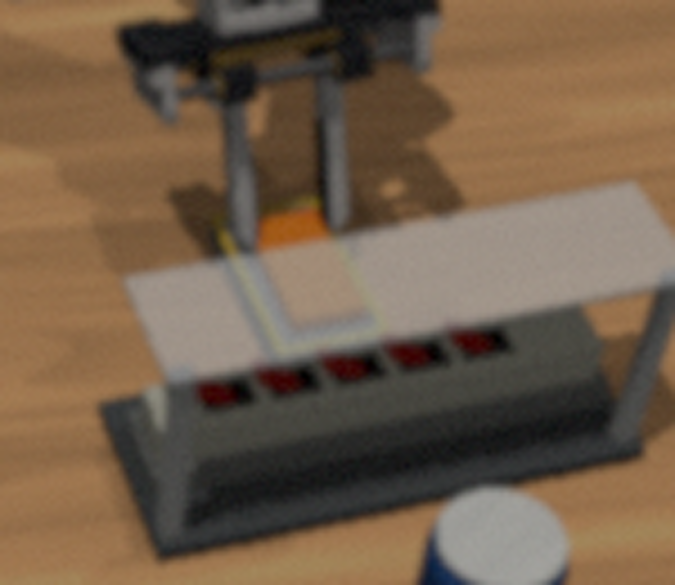

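Call:
{"api": "arm_command", "payload": {
  "deltas": [
    {"travel":[0,0,-0.01],"turn":0,"hand":-0.5},
    {"travel":[0,0,-0.008],"turn":0,"hand":-0.5}
  ]
}}

```text
t: 41.2
ee_pos: [0.4531, 0.1228, 0.0275]
orientation: [-0.06, 0.982, 0.027, 0.18]
force: [-0.4, -0.1, -1.2]
opening: 0.48
```

```bash
python3 -c "
from h import *
bk()"
```

```text
bank x -135.1 y -1.0 z 27.5
t 41.2 p [0.4531 0.1228 0.0275] zax [ 0.349  0.075 -0.934] yax [-0.127  0.991  0.032] F [-0.4 -0.1 -1.2] op 0.48 q [ 0.178  0.317 -0.715  2.448  1.301  0.311 -0.015]
```

Call:
{"api": "arm_command", "payload": {
  "deltas": [
    {"travel":[0,0,-0.006],"turn":0,"hand":-0.5},
    {"travel":[0,0,0],"turn":0,"hand":-0.5}
  ]
}}

```text
t: 41.4
ee_pos: [0.4531, 0.1227, 0.0263]
orientation: [-0.06, 0.982, 0.027, 0.18]
force: [-1.5, -1.1, 3.9]
opening: 0.48
```

Light contact (about 4 N up). Opening the gripper.

Call:
{"api": "arm_command", "payload": {
  "deltas": [
    {"travel":[0,0,0],"turn":0,"hand":0.1},
    {"travel":[0,0,0],"turn":0,"hand":0.2},
    {"travel":[0,0,0.003],"turn":0,"hand":0.3},
    {"travel":[0,0,0.01],"turn":0,"hand":0.4}
  ]
}}

```text
t: 41.8
ee_pos: [0.4527, 0.1228, 0.0286]
orientation: [-0.06, 0.982, 0.027, 0.179]
force: [-0.8, 0.2, -0.1]
opening: 0.686
```

Call:
{"api": "arm_command", "payload": {
  "deltas": [
    {"travel":[0,0,0.05],"turn":0,"hand":0.4},
    {"travel":[0,0,0.1],"turn":0,"hand":0.4},
    {"travel":[0,-0.05,0.15],"turn":0,"hand":0.4},
    {"travel":[0,-0.1,0.15],"turn":0,"hand":0.4},
    {"travel":[0,-0.15,0.1],"turn":0,"hand":0.4},
    {"travel":[0,-0.15,0.1],"turn":0,"hand":0.4}
  ]
}}

```text
t: 42.4
ee_pos: [0.4535, 0.0632, 0.1234]
orientation: [-0.058, 0.982, 0.024, 0.179]
force: [-0.2, -1.3, 0.4]
opening: 0.7
```

```bash
python3 - <<'E'
from h import *
bk()
for n in("scene","top"):
  c=ctrl.capture(n); np.savez(n+"8.npz",**c); im=c["frame"][:,:,::-1]
  cr=im[90:260,160:400] if n=="scene" else im[190:320,100:360]
  f=3
  cv2.imwrite(f"pics/{n}8.png",cv2.resize(cr,None,fx=f,fy=f,interpolation=cv2.INTER_CUBIC))
c=np.load("top8.npz"); hsv=cv2.cvtColor(c["frame"],cv2.COLOR_RGB2HSV); C=cloud(c)
roi=np.zeros((384,512),bool); roi[240:310,155:210]=1
k=(hsv[...,0]>5)&(hsv[...,0]<20)&(hsv[...,1]>165)&roi&(C[...,2]>.022)
vv,uu=np.nonzero(k); Q=plane(c,np.c_[uu,vv],.03); r=cv2.minAreaRect(Q[:,:2].astype(np.float32)*1000)
print(k.sum(),np.median(C[k][:,2]),r, "in rest", (np.array(r[0])-B)@ux+115,(np.array(r[0])-B)@uy)
E
```

```text
bank x -142.6 y -60.2 z 123.4
t 42.4 p [0.4535 0.0632 0.1234] zax [ 0.348  0.069 -0.935] yax [-0.122  0.992  0.027] F [-0.2 -1.3  0.4] op 0.7 q [ 0.777  0.081 -1.085  2.381  0.294  0.375  1.14 ]
742 0.03151688106635457 ((478.47088623046875, 126.33079528808594), (86.23435974121094, 44.17012405395508), 6.496813774108887) in rest 5.424655393981936 -0.8757002044677715
```

View pics/top8.png

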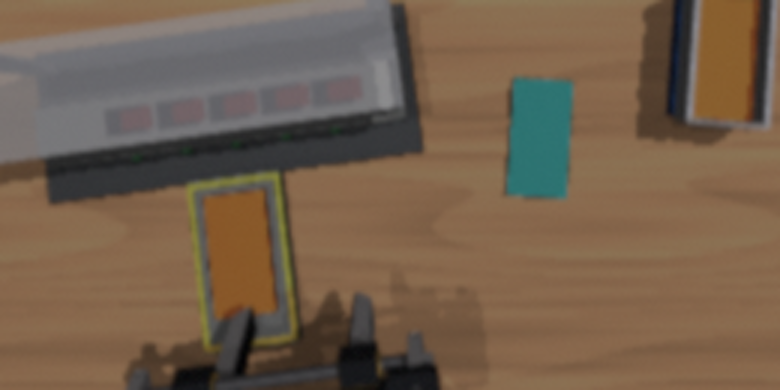

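View pics/scene8.png

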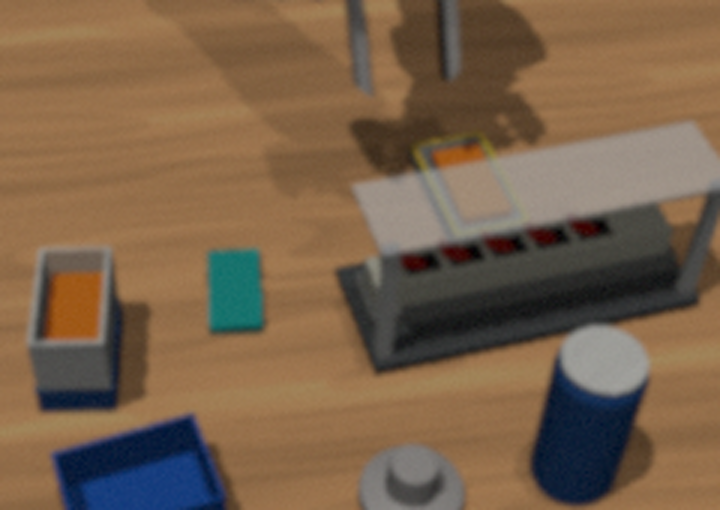

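The plate lies inside the outline, about 5 mm along and 1 mm across from the middle and 1° from lengthways. All five levers are still down and the arm is clear. I'll let it settle, then hand in.

Call:
{"api": "arm_command", "payload": {
  "deltas": [
    {"travel":[0,0,0.05],"turn":0,"hand":0.4},
    {"travel":[0,0,0],"turn":0,"hand":0.4},
    {"travel":[0,0,0],"turn":0,"hand":0.4}
  ]
}}

```text
t: 42.8
ee_pos: [0.4535, 0.0638, 0.1325]
orientation: [-0.057, 0.982, 0.024, 0.179]
force: [0.7, 0.1, 1.0]
opening: 0.702
```

```bash
python3 - <<'E'
from h import *
bk(); print(ctrl.close_job())
E
```

```text
bank x -142.5 y -59.6 z 132.5
t 42.8 p [0.4535 0.0638 0.1325] zax [ 0.348  0.068 -0.935] yax [-0.121  0.992  0.027] F [0.7 0.1 1. ] op 0.702 q [ 0.815  0.055 -1.111  2.37   0.216  0.393  1.216]
the job is handed in; nothing more can be done
None
```

The job is done and handed in at 42.8 s, but one force reading on the way came out at about 121 N, and that alone may fail the run.

- **Lean:** Moves could only shift or turn about the vertical, so I got the 37° lean by pushing at the edge of the arm's reach.
- **Switches:** I found the strip by touch at the bare +y end, rose 17 mm, and swept all five levers in one drag under the guard. The most force I saw while sweeping was about 2 N (the strip touch peaked near 20 N). The lever angles can't be read directly; in both cameras all five lie down alike.
- **Plate:** With the lean cut to about 21°, I gripped the bottom orange plate, drew it straight out, carried it over and set it down on the rest. The last picture puts it about 5 mm along and 1 mm across from the middle of the outline, about 1° from lengthways and flat.
- **The rest of the scene:** From the pictures, the other plates stayed in the magazine, and the flange, can, bin and look-alikes were not touched. The hand was clear of everything at the end.

**The check that disagreed:** At 35.7 s, while I was taking off the lean with an empty hand, the wrist force read (-48, 104, 42) N, just over the 120 N limit. Nothing was visibly touching, and 0.1 s later it read zero. One joint had just run onto its stop, so I think it was a jerk rather than a contact. I can't tell whether it counts as passing the limit.

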